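Open the combination padlock on a sample transport case and hold it up

TASK

The brass combination padlock on the transport case is shut around the steel staple. Turn its black dial, feeling the clicks, until the red line on the dial points at the red arrow on the lock, pull the shackle all the way out, then lift the lock straight up off the case and finish holding it there in the gripper, dial up and roughly level, shackle still open and the lock's middle at least 10 cm above the case lid. Leave the two jars, the mouse and the tissue carton where they stand.

Things in the scene. Friction and masses are not known exactly. Their poses are not given: they have to be found in the camera images.
- case: Fixed grey and white case, 260 (x) x 320 (y) x 90 mm high. Origin: centre of its underside; z up. The padlock lies on its lid with the same yaw, shackle to the case's +x, on a steel plinth 12 mm high and 44 mm wide. Corner stops, 18 mm above the lid, stand 1.5 mm outside the lock's four corners and reach 12 mm along its sides; the middle 45 mm of each long side is free for fingers.
- lock_center (a point): Centre of the loose padlock, a brass block 72 (x, along the shackle) x 62 (y) x 26 mm high, dial on top; the whole lock is about 0.45 kg. Its underside rests 12 mm above the case lid, so this centre is 25 mm above the lid. x points to the shackle, z up out of the dial side. It can be gripped across its 62 mm (along y).
- dial_grip (a point): On the dial's axis, 9 mm above the lock's top face and 9 mm below the dial's top. The dial is a round black knob 36 mm in diameter and 18 mm high, axis vertical, 4 mm behind (-x of) the lock's centre. Its x axis is the direction of the red line and turns with it. Take it by its rim from above at any yaw; turning takes about 0.05 N m.
- dial (a joint): Angle of the dial in rad, anticlockwise positive seen from above; 0 = red line at the red arrow (towards the shackle), the only setting at which the lock opens (within about 0.15 rad). Starts between 0.7 and 2.6 and must be turned clockwise; stops at -0.7 and 3.0. It clicks, and rests by itself, at every 30 degrees (0.524 rad), 0 being one of these notches.
- shackle_grip (a point): Middle of the shackle's cross bar, on its axis, 25 mm above the lid. The shackle is a level U of 9 mm round steel: legs along the lock's x, 44 mm apart (centres), cross bar along y, 46.5 mm beyond the lock's front face when shut. Inside the U: 42 mm from lock to bar, 35 mm between legs. Pinch the bar from above (fingers closing along the lock's x) and pull to the lock's +x.
- shackle (a joint): How far the shackle is pulled out, m: 0 shut, 0.026 fully out (stop). When the dial is wrong it gives only about 2 mm. Sliding takes about 5 N and it stays where left. The lock itself may shift 1.5 mm until it bears on its stops.
- staple (a point): Top middle of the upright steel staple on the case (5 mm bar, legs 20 mm apart, top 38 mm above the lid). It straddles the shackle's short leg (lock's +y side) 6.5 mm beyond the lock's front face, so the shut lock cannot be lifted. With the shackle out at least 18 mm the short leg's end has passed the staple and the lock lifts straight up; the staple is cleared after 30 mm of lifting.
- jar: Bystander: yellow-capped sample jar, 38 mm diameter, 55 mm high, loose on the lid beside the lock. Origin under its centre.
- vial: Bystander: green-capped sample jar, 32 mm diameter, 60 mm high, loose on the lid beside the lock. Origin under its centre.
- mouse: Bystander: black computer mouse, round, 62 mm diameter, 32 mm high, on a 3 mm thick pad on the desk to the right. Origin under its centre.
- carton: Bystander: blue and orange tissue carton, 115 x 220 x 80 mm, loose on the desk to the left. Origin under its centre.
Not all that is in view belongs to the job. Of the things like the part that bears lock_center, leave any that is brown; of the rest the larger one is meant.

How it is judged:
By the outcome, as a careful person would: the job done as asked, in the order asked, and still so for the second after the job is handed in, while the arm keeps its last pose, push and grip.
It also fails if it takes over 64 s, if anything falls off the work surface, if the arm or the gripper's body presses on something with over 40 N, if the wrist force passes 120 N, or if a joint passes its speed limit or range.

ROBOT

A 7-joint arm with a two-finger parallel gripper is mounted at the origin on the work surface. World frame = base frame: x ahead of the robot, y to its left, z up, the work surface at z = 0. Lengths are in m, angles in rad, forces in N, time in s.
With the tool pointing down it reaches from about 0.425 to 0.875 m from the base axis. Payload 4.7 kg.
Tool frame: the origin (TCP) lies on the centre line of the jaws, within the pads' length; the fingertips stand ahead of it and the grasp point (between the pads) lies 8 mm behind it (ctrl.finger_overhang is the x of the fingertips in the tool frame, in m); x points along the fingers, z is the direction in which the jaws open and shut, and the axes are right-handed (so a half turn about x gives the same grasp; the last joint's range is limited). The gripper opens to 87 mm and grips with 3 to 60 N. Pads are 19 mm wide; open, the fingers measure 117 mm over their backs; the gripper's body (75 mm by 190 mm) begins 51 mm behind the grasp point.
Start: joints at [1.17, 0.321, -0.07, 1.45, 0.023, 1.371, -0.057], TCP at [0.262, -0.595, 0.198] pointing down, gripper open.
Joint ranges: [-2.86, 2.86], [-0.3, 2.09], [-1.38, 1.24], [0.06, 2.45], [-1.56, 4.7], [0.09, 2.05], [-2.69, 2.69]. Speed limits (rad/s): [2.57, 2.57, 3.14, 3.14, 3.14, 3.14, 3.14].

INTERFACE

Orientations are given as a rotation vector (axis times angle).
In Python, from bench import readout, viewer, job, nets, ctrl gives the robot as it stands.
- The arm moves only by the shell command python3 -m creep 'ROWS' [FORCE]. ROWS is JSON, a list of rows, each an object with "linear": the shift along the tool's x, y, z in m, a list of three; "twist": the turn, a rotation vector about the tool's x, y, z in degrees, a list of three; "fingers": the gripper's target within -1 to 1 (shut at 1, half-way at 0, fully open at -1). A call has 1 to 8 rows; each row is the pose to reach, as a shift and turn from the pose commanded when the call began, along the tool's axes at that moment; what a row does not reach only later rows make up. A row lasts 1/12 s, in which the tool goes at most 41.7 mm and 7.16 degrees, less where a joint would pass 70% of its speed; a pose out of reach is approached as far as the arm can. A call with a gripper value outside its range is refused whole. The fingers move at their own pace and stop on an object; FORCE is the grip in N (left out, the last holds). Time passes only in rows, so rows that repeat a pose let the fingers close. It gives the time, the measured TCP pose, the force and the opening at its end, in the units of the state.
- readout.get_state(): the state, without advancing time (a new reading comes with each control period).
- viewer.get_image(name): name is "scene" or "top" or "wrist"; returns (picture, depth): 420x560x3 uint8, red, green, blue; 420x560 float32, m along the optical axis (not along the pixel's ray), 0 where there is no reading.
- viewer.camera_params(name): a dict with "K" (3x3 intrinsics, pixels), "k1" (the pictures are not rectified: a ray, as slopes to the right and down, at radius r is drawn at 1 + k1 r^2 times it, then the intrinsics apply), "cam_to_world" (4x4, takes a point from camera to world coordinates). Camera axes: x right, y down, z forward; pixel columns grow to the right and rows downward; lengths in m; the calibration is good to about 2 mm. A picture is of the moment at which its call begins: read the wrist's pose just before it. camera_params takes no time and is no camera call; for the wrist camera it gives the pose at the moment of the call.
- job.close_job(): hands the job in, once; it reports no verdict.
Trained networks look in the newest picture that a camera, given by its name, has taken for a name from the list of things; names that differ only in an ending like _2 or _b are one class to them, and where a whole thing is asked for, a point or a joint stands for the part that bears it (a point fixed in the world has none). Each returns a list of dicts, best first, with "conf" (0 to 1); they miss things now and then, are a little off and sometimes report something else, mostly with a low value. They report only what shows in the picture. A call takes as long as a camera call. They do not tell look-alikes from the thing itself.
- nets.boxes_of(camera, label): "centre" ([x, y, z] in m, in world coordinates, good to about 4 mm: the middle of the surface that is visible of it).
- nets.place_of(camera, label): "centre" ([x, y, z] in m, in world coordinates, good to about 4 mm: a listed point, or the origin of a listed thing).
The state is a dict: "time": time; "joint_positions": joint angles; "qd": joint speeds; "joint_torque": joint torques, N m; "position": TCP position; "tool_rot": TCP orientation; "ft_force": force on the tool from outside, world axes, zero at the start; "torque": the same for the moment, N m; "grip_width": opening from 0.0 (shut) to 1.0 (fully open).
Only numpy, scipy, OpenCV 4.12 (cv2) and the standard library are available. Lean on these libraries where they do the work, as an engineer would, in place of code of your own. Each camera call takes 0.05 s, during which the arm holds its last target.

## Working session

There is one attempt and no reset: what is moved stays moved. The work goes in short steps, Python scripts to look and compute and a shell command to move; the robot and the scene stay as the last step left them, time stands still between calls to the robot, and variables do not carry over. Pictures are saved under pics/ and viewed, and the job is handed in when it is done.

```bash
ls; mkdir -p pics; cat > h.py <<'E'
import numpy as np, cv2
from bench import readout, viewer, job, nets, ctrl
from scipy.spatial.transform import Rotation as R
def snap(cam,fn):
    im,d=viewer.get_image(cam); P=viewer.camera_params(cam)
    cv2.imwrite(f'pics/{fn}.png',im[:,:,::-1]); np.savez(f'pics/{fn}.npz',im=im,d=d,K=P['K'],k1=P['k1'],T=P['cam_to_world'])
    return im,d,P
def load(fn):
    z=np.load(f'pics/{fn}.npz'); return z['im'],z['d'],dict(K=z['K'],k1=float(z['k1']),cam_to_world=z['T'])
def pts(d,P,u,v):
    K=np.array(P['K']);k1=P['k1']
    u=np.asarray(u);v=np.asarray(v)
    p=np.stack([u,v],-1).reshape(-1,1,2).astype(float)
    q=cv2.undistortPoints(p,K,np.array([k1,0,0,0.])).reshape(-1,2)
    z=d[v.astype(int),u.astype(int)].reshape(-1)
    c=np.c_[q*z[:,None],z]; T=np.array(P['cam_to_world'])
    return c@T[:3,:3].T+T[:3,3]
def proj(P,X):
    T=np.array(P['cam_to_world']);c=(np.atleast_2d(X)-T[:3,3])@T[:3,:3]
    s=c[:,:2]/c[:,2:];r2=(s**2).sum(1,keepdims=True);s=s*(1+P['k1']*r2)
    K=np.array(P['K']);return np.c_[s[:,0]*K[0,0]+K[0,2],s[:,1]*K[1,1]+K[1,2]]
def st():
    s=readout.get_state();print({k:np.round(s[k],3).tolist() for k in('time','joint_positions','position','tool_rot','ft_force','grip_width')});print(np.round(R.from_rotvec(s['tool_rot']).as_matrix(),3).tolist());return s
E
python3 - <<'E'
from h import *
st();print(ctrl.finger_overhang)
for c in('scene','top'):
    snap(c,c+'0')
    for l in('lock_center','dial_grip','shackle_grip','staple','case'):
        print(c,l,[(np.round(r['centre'],3).tolist(),round(r['conf'],2)) for r in nets.place_of(c,l)])
E
```

```text
pics
{'time': 0.0, 'joint_positions': [1.17, 0.322, -0.07, 1.452, 0.023, 1.371, -0.057], 'position': [0.262, -0.594, 0.196], 'tool_rot': [0.899, 1.379, -0.898], 'ft_force': [0.459, -1.054, 0.393], 'grip_width': 0.998}
[[-0.001, 0.915, 0.403], [0.002, 0.403, -0.915], [-1.0, -0.0, -0.002]]
0.011
scene lock_center [([0.56, -0.031, 0.113], 0.92), ([0.76, -0.335, 0.008], 0.73), ([0.55, 0.295, 0.009], 0.63), ([0.474, 0.056, 0.09], 0.63)]
scene dial_grip [([0.558, -0.034, 0.142], 0.67), ([0.552, 0.295, 0.025], 0.61), ([0.768, -0.336, 0.03], 0.51)]
scene shackle_grip [([0.596, 0.247, 0.008], 0.59), ([0.627, 0.013, 0.115], 0.46), ([0.688, -0.303, 0.012], 0.4)]
scene staple [([0.582, 0.013, 0.127], 0.82), ([0.561, -0.033, 0.11], 0.44)]
scene case [([0.589, -0.014, 0.003], 0.73), ([0.674, -0.1, 0.085], 0.61)]
top lock_center [([0.552, 0.291, 0.008], 0.97), ([0.603, 0.493, 0.0], 0.67), ([0.761, -0.336, 0.01], 0.64), ([0.555, -0.034, 0.114], 0.63)]
top dial_grip [([0.767, -0.335, 0.038], 0.61), ([0.558, -0.038, 0.133], 0.53), ([0.546, 0.291, 0.026], 0.46)]
top shackle_grip [([0.627, 0.013, 0.118], 0.64), ([0.687, -0.301, 0.015], 0.64), ([0.595, 0.247, 0.012], 0.63), ([0.536, -0.484, 0.0], 0.22)]
top staple [([0.579, 0.009, 0.127], 0.9)]
top case [([0.587, -0.013, 0.002], 0.58)]
```

View pics/scene0.png

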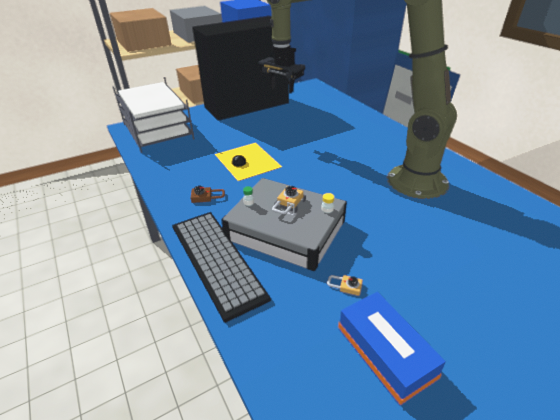

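View pics/top0.png

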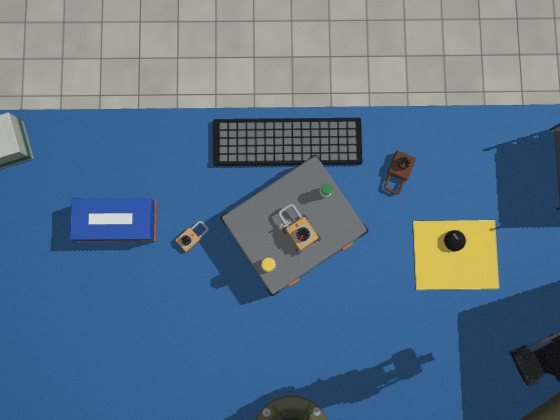

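```bash
python3 - <<'E'
from h import *
im,d,P=load('top0')
p=proj(P,[[0.558,-0.034,0.128],[.76,-.335,.02],[.552,.292,.02]]);print(p)
u,v=p[0].astype(int)
a=cv2.resize(im[v-75:v+75,u-90:u+90,::-1],None,fx=4,fy=4,interpolation=cv2.INTER_CUBIC)
cv2.imwrite('pics/top0c.png',a);print(u-90,v-75)
E
```

```text
[[301.51795406 232.18402719]
 [401.32881325 165.58726645]
 [186.46702845 238.96071625]]
211 157
```

View pics/top0c.png

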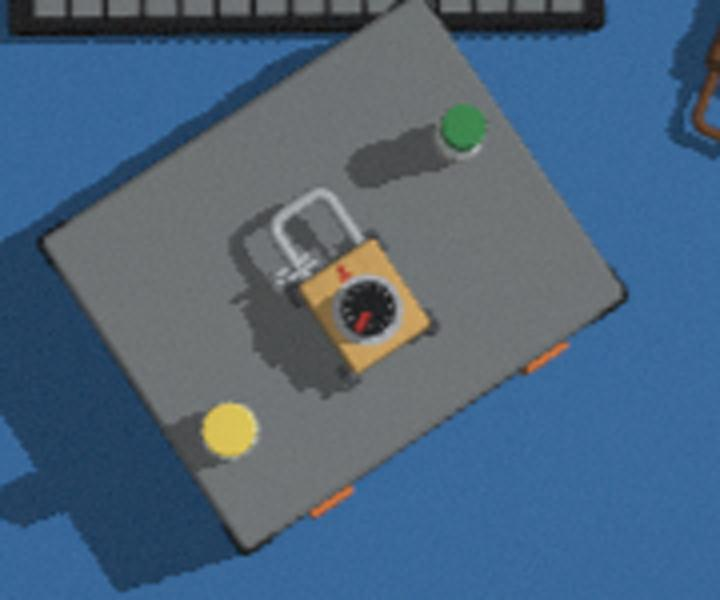

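Three padlocks are in view (top picture): brass on the case at (301,232), a smaller brass one on the desk at (187,239), and a brown one at (402,165). Leaving the brown one and taking the larger of the rest gives the one on the case. The crop confirms it: it's shut through the staple, its shackle points up-left at yaw about 33°, and the red line is about 120° anticlockwise of the arrow. I'll move above it for a close look.

```bash
cat >> h.py <<'E'
def plan(x,y,z,yaw):
    "jaw (tool z) yaw deg in world, tool down; rel. to current measured pose"
    s=readout.get_state();M=R.from_rotvec(s['tool_rot']).as_matrix()
    a=np.radians(yaw);tz=np.array([np.cos(a),np.sin(a),0]);tx=np.array([0,0,-1.]);ty=np.cross(tz,tx)
    G=np.c_[tx,ty,tz]
    print('lin',np.round(M.T@(np.array([x,y,z])-s['position']),4).tolist(),'twist',np.round(np.degrees(R.from_matrix(M.T@G).as_rotvec()),1).tolist(),'jaw yaw now',np.round(np.degrees(np.arctan2(M[1,2],M[0,2])),1))
E
python3 - <<'E'
from h import *
s=readout.get_state();M=R.from_rotvec(s['tool_rot']).as_matrix()
T=np.array(viewer.camera_params('wrist')['cam_to_world'])
print((M.T@(T[:3,3]-s['position'])).round(3),(M.T@T[:3,:3]).round(3).tolist(),viewer.camera_params('wrist')['K'])
plan(.41,-.30,.33,0)
E
```

```text
[-0.187  0.077 -0.001] [[0.001, -0.28, 0.96], [0.0, -0.96, -0.28], [1.0, 0.001, -0.001]] [[292.37128066   0.         276.88849663]
 [  0.         292.37128066 208.95652332]
 [  0.           0.           1.        ]]
lin [-0.1324, 0.2544, -0.2102] twist [-66.2, 0.0, 0.0] jaw yaw now -66.2
```

```bash
python3 -m creep '[{"linear":[-0.03,0.03,-0.025],"twist":[-7,0,0],"fingers":-1},{"linear":[-0.06,0.06,-0.05],"twist":[-14,0,0],"fingers":-1},{"linear":[-0.08,0.09,-0.075],"twist":[-21,0,0],"fingers":-1},{"linear":[-0.1,0.12,-0.1],"twist":[-28,0,0],"fingers":-1},{"linear":[-0.12,0.15,-0.125],"twist":[-35,0,0],"fingers":-1},{"linear":[-0.13,0.18,-0.15],"twist":[-42,0,0],"fingers":-1},{"linear":[-0.13,0.21,-0.175],"twist":[-49,0,0],"fingers":-1},{"linear":[-0.13,0.24,-0.2],"twist":[-56,0,0],"fingers":-1}]'
python3 - <<'E'
from h import *
plan(.53,-.036,.32,63)
E
```

```text
time: 1.27
position: [0.3958, -0.3262, 0.3291]
tool_rot: [0.134, 1.564, -0.138]
ft_force: [0.7, -0.8, -0.2]
grip_width: 1.0
lin [0.0086, 0.309, 0.0821] twist [-72.9, 0.1, 0.2] jaw yaw now -9.9
```

```bash
python3 -m creep '[{"linear":[0,0.038,0.01],"twist":[-7,0,0],"fingers":-1},{"linear":[0,0.076,0.02],"twist":[-14,0,0],"fingers":-1},{"linear":[0,0.115,0.03],"twist":[-21,0,0],"fingers":-1},{"linear":[0,0.154,0.04],"twist":[-28,0,0],"fingers":-1},{"linear":[0,0.193,0.05],"twist":[-35,0,0],"fingers":-1},{"linear":[0,0.232,0.06],"twist":[-42,0,0],"fingers":-1},{"linear":[0,0.27,0.07],"twist":[-49,0,0],"fingers":-1},{"linear":[0,0.308,0.08],"twist":[-56,0,0],"fingers":-1}]'
python3 - <<'E'
from h import *
im,d,P=snap('wrist','w1');
for l in('lock_center','dial_grip','shackle_grip','staple'):
        print(l,[(np.round(r['centre'],4).tolist(),round(r['conf'],2)) for r in nets.place_of('wrist',l)])
plan(.555,-.036,.20,63)
E
```

```text
time: 1.93
position: [0.5287, -0.0367, 0.3276]
tool_rot: [-0.63, 1.477, 0.628]
ft_force: [-0.0, -0.6, 0.0]
grip_width: 0.999
lock_center [([0.5503, -0.0363, 0.1155], 0.88), ([0.5534, 0.2928, 0.0109], 0.82), ([0.7609, -0.3396, 0.0108], 0.74), ([0.5517, -0.0328, 0.1362], 0.36)]
dial_grip [([0.5516, 0.293, 0.0265], 0.82), ([0.5534, -0.035, 0.1352], 0.69)]
shackle_grip [([0.6303, 0.0123, 0.1148], 0.81), ([0.595, 0.2443, 0.0109], 0.74), ([0.6848, -0.2995, 0.0139], 0.61)]
staple [([0.5778, 0.0104, 0.1257], 0.69)]
lin [0.127, -0.0169, 0.0212] twist [-17.3, -0.0, 0.0] jaw yaw now 45.7
```

View pics/w1.png

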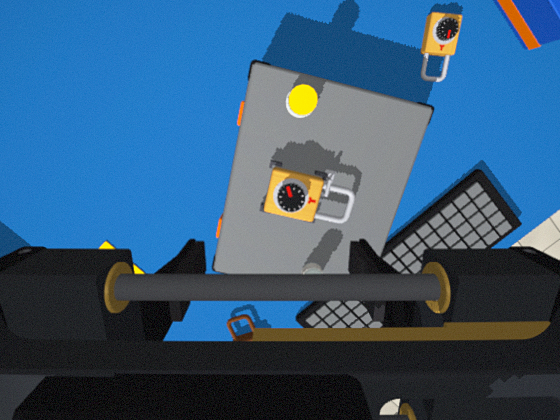

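```bash
python3 - <<'E'
from h import *
def run(fn):
    im,d,P=load(fn)
    u,v=np.meshgrid(np.arange(560),np.arange(420));u=u.ravel();v=v.ravel()
    X=pts(d,P,u,v);X[d.ravel()==0]=9
    hsv=cv2.cvtColor(im,cv2.COLOR_RGB2HSV).reshape(-1,3).astype(int)
    near=np.hypot(X[:,0]-.555,X[:,1]+.035)<.055
    lidm=(np.hypot(X[:,0]-.555,X[:,1]+.035)<.12)&(hsv[:,1]<50)&(X[:,2]<.1)&(X[:,2]>.07)
    print(fn,'lid z',np.median(X[lidm,2]))
    br=near&(hsv[:,0]>12)&(hsv[:,0]<28)&(hsv[:,1]>110)&(abs(X[:,2]-.128)<.008)
    print('brass z',np.median(X[br,2]),br.sum())
    r=cv2.minAreaRect(X[br][:,:2].astype(np.float32)*1000);print('brass rect mm',r)
    dl=near&(X[:,2]>.139)&(X[:,2]<.16)
    print('dial z',np.median(X[dl,2]),'c',X[dl].mean(0).round(4),cv2.minEnclosingCircle(X[dl][:,:2].astype(np.float32)*1000))
    red=near&((hsv[:,0]<8)|(hsv[:,0]>172))&(hsv[:,1]>140)&(hsv[:,2]>80)
    rd=red&(X[:,2]>.139);ra=red&(X[:,2]<.136)
    print('red dial',rd.sum(),X[rd].mean(0).round(4),'red arrow',ra.sum(),X[ra].mean(0).round(4))
    c=X[dl][:,:2].mean(0)
    a=X[rd][:,:2].mean(0)-c;b=X[ra][:,:2].mean(0)-c
    A=np.degrees(np.arctan2(a[1],a[0]));B=np.degrees(np.arctan2(b[1],b[0]));print('ang',A,B,'rel',A-B)
    cv2.imwrite(f'pics/{fn}c.png',cv2.resize(im[150:250,240:380,::-1],None,fx=5,fy=5,interpolation=cv2.INTER_CUBIC))
run('w1');run('top0')
E
```

```text
w1 lid z 0.08914271293763468
brass z 0.12690804667044855 1228
brass rect mm ((558.0672607421875, -19.30480194091797), (71.783447265625, 62.03114318847656), 33.363277435302734)
dial z 0.14501872008624023 c [ 0.554  -0.0214  0.1449] ((554.7413330078125, -21.924835205078125), 18.792024612426758)
red dial 54 [ 0.5465 -0.0176  0.1456] red arrow 17 [ 0.5795 -0.0058  0.1282]
ang 152.94383627375325 31.49781770396176 rel 121.44601856979149
top0 lid z 0.08981669820651772
brass z 0.12744975997276864 299
brass rect mm ((555.7482299804688, -33.86775207519531), (70.01446533203125, 60.52614212036133), 32.7899169921875)
dial z 0.14603936338010448 c [ 0.5531 -0.0355  0.1461] ((553.1848754882812, -35.82695007324219), 18.856779098510742)
red dial 13 [ 0.544  -0.0324  0.1465] red arrow 5 [ 0.5768 -0.0205  0.1302]
ang 160.9227629515684 32.394370551308434 rel 128.52839240025995
```

View pics/w1c.png

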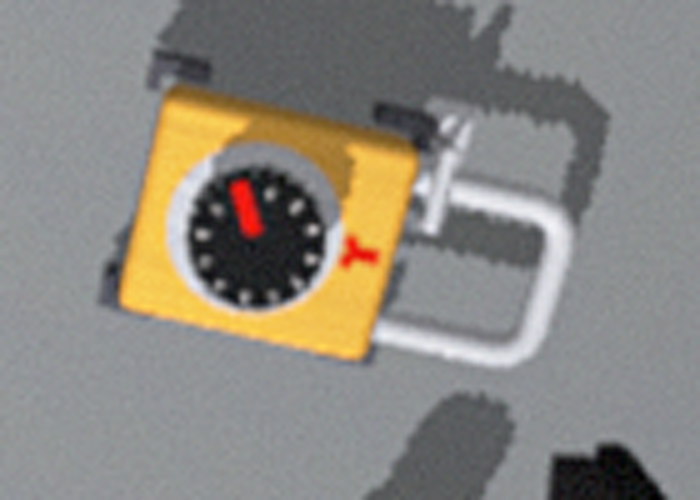

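```bash
sed -i "s/im,d=viewer.get_image(cam); P=viewer.camera_params(cam)/P=viewer.camera_params(cam); im,d=viewer.get_image(cam)/" h.py
cat >> h.py <<'E'
def fit(fn):
    im,d,P=load(fn)
    u,v=np.meshgrid(np.arange(560),np.arange(420));u=u.ravel();v=v.ravel()
    X=pts(d,P,u,v);X[d.ravel()==0]=9
    hsv=cv2.cvtColor(im,cv2.COLOR_RGB2HSV).reshape(-1,3).astype(int)
    near=np.hypot(X[:,0]-.555,X[:,1]+.035)<.055
    br=near&(hsv[:,0]>12)&(hsv[:,0]<28)&(hsv[:,1]>110)&(abs(X[:,2]-.128)<.008)
    print('brass z',np.median(X[br,2]),br.sum())
    r=cv2.minAreaRect(X[br][:,:2].astype(np.float32)*1000);print('brass rect mm',r)
    dl=near&(X[:,2]>.139)&(X[:,2]<.16)
    c=np.array(cv2.minEnclosingCircle(X[dl][:,:2].astype(np.float32)*1000)[0])/1000
    print('dial z',np.median(X[dl,2]),'c',c)
    red=near&((hsv[:,0]<8)|(hsv[:,0]>172))&(hsv[:,1]>140)&(hsv[:,2]>80)
    rd=red&(X[:,2]>.139);ra=red&(X[:,2]<.136)
    a=X[rd][:,:2].mean(0)-c;b=X[ra][:,:2].mean(0)-c
    A=np.degrees(np.arctan2(a[1],a[0]));B=np.degrees(np.arctan2(b[1],b[0]));print('ang',A,B,'rel',A-B,rd.sum(),ra.sum())
E
python3 - <<'E'
from h import *
snap('wrist','w2');fit('w2')
for l in('lock_center','dial_grip','shackle_grip','staple'):
        print(l,[(np.round(r['centre'],4).tolist(),round(r['conf'],2)) for r in nets.place_of('wrist',l)][:2])
plan(.5535,-.0360,.20,63)
E
```

```text
brass z 0.1268561941752102 1273
brass rect mm ((555.5181884765625, -31.35063934326172), (71.68608856201172, 61.9431266784668), 33.03528594970703)
dial z 0.1451303307720586 c [ 0.55224805 -0.03352728]
ang 152.21562087133591 31.79040692949839 rel 120.42521394183753 57 18
lock_center [([0.5537, 0.2944, 0.0121], 0.96), ([0.554, -0.0351, 0.1156], 0.9)]
dial_grip [([0.5536, 0.2933, 0.0273], 0.96), ([0.5536, -0.0339, 0.1145], 0.2)]
shackle_grip [([0.5951, 0.2405, 0.0097], 0.83), ([0.6876, -0.2998, 0.0124], 0.82)]
staple [([0.5792, 0.0055, 0.1247], 0.64)]
lin [0.1271, -0.0153, 0.0208] twist [-17.4, -0.0, 0.0] jaw yaw now 45.6
```

```bash
python3 -m creep '[{"linear":[0.03,-0.016,0.02],"twist":[-7,0,0],"fingers":-1},{"linear":[0.06,-0.016,0.02],"twist":[-14,0,0],"fingers":-1},{"linear":[0.095,-0.016,0.02],"twist":[-17.4,0,0],"fingers":-0.4},{"linear":[0.127,-0.016,0.02],"twist":[-17.4,0,0],"fingers":-0.2},{"linear":[0.127,-0.016,0.02],"twist":[-17.4,0,0],"fingers":-0.2},{"linear":[0.127,-0.016,0.02],"twist":[-17.4,0,0],"fingers":-0.2}]'
python3 - <<'E'
from h import *
st();plan(.5525,-.0347,.1415,63)
E
```

```text
time: 2.93
position: [0.5525, -0.0363, 0.1993]
tool_rot: [-0.855, 1.398, 0.858]
ft_force: [-0.1, -0.5, 1.7]
grip_width: 0.781
{'time': 2.933, 'joint_positions': [0.632, 0.17, -0.682, 1.668, 0.109, 1.345, 1.033], 'position': [0.553, -0.036, 0.199], 'tool_rot': [-0.855, 1.398, 0.858], 'ft_force': [-0.062, -0.493, 1.709], 'grip_width': 0.781}
[[-0.003, -0.892, 0.453], [0.0, 0.453, 0.892], [-1.0, 0.003, -0.001]]
lin [0.0578, 0.0006, 0.0015] twist [0.1, -0.1, -0.2] jaw yaw now 63.1
```

```bash
python3 -m creep '[{"linear":[0.02,0.0005,0.0015],"twist":[0,0,0],"fingers":-0.2},{"linear":[0.04,0.0005,0.0015],"twist":[0,0,0],"fingers":-0.2},{"linear":[0.05,0.0005,0.0015],"twist":[0,0,0],"fingers":-0.2},{"linear":[0.057,0.0005,0.0015],"twist":[0,0,0],"fingers":-0.2},{"linear":[0.057,0.0005,0.0015],"twist":[0,0,0],"fingers":0},{"linear":[0.057,0.0005,0.0015],"twist":[0,0,0],"fingers":0.2},{"linear":[0.057,0.0005,0.0015],"twist":[0,0,0],"fingers":0.6},{"linear":[0.057,0.0005,0.0015],"twist":[0,0,0],"fingers":1}]' 20
python3 - <<'E'
from h import *
s=st();print(s['torque'])
E
```

```text
time: 3.6
position: [0.5548, -0.034, 0.1444]
tool_rot: [-0.859, 1.394, 0.856]
ft_force: [0.2, 1.0, -0.1]
grip_width: 0.38
{'time': 3.6, 'joint_positions': [0.619, 0.211, -0.68, 1.742, 0.14, 1.236, 1.006], 'position': [0.555, -0.034, 0.144], 'tool_rot': [-0.859, 1.394, 0.856], 'ft_force': [0.187, 1.025, -0.099], 'grip_width': 0.38}
[[0.002, -0.892, 0.452], [-0.0, 0.452, 0.892], [-1.0, -0.002, 0.001]]
[ 0.07013508 -0.11685785 -0.0134167 ]
```

```bash
python3 -m creep '[{"linear":[0,0,0],"twist":[0,0,0],"fingers":1},{"linear":[0,0,0],"twist":[0,0,0],"fingers":1}]' 20
python3 - <<'E'
from h import *
s=st();print(s['torque']);snap('scene','s2')
im,d,P=load('s2');p=proj(P,[.555,-.034,.14])[0].astype(int);cv2.imwrite('pics/s2c.png',cv2.resize(im[p[1]-60:p[1]+45,p[0]-70:p[0]+70,::-1],None,fx=5,fy=5,interpolation=cv2.INTER_CUBIC))
E
```

```text
time: 3.77
position: [0.5542, -0.0339, 0.1436]
tool_rot: [-0.858, 1.395, 0.857]
ft_force: [0.1, 0.9, -0.2]
grip_width: 0.231
{'time': 3.767, 'joint_positions': [0.619, 0.211, -0.68, 1.743, 0.14, 1.236, 1.006], 'position': [0.554, -0.034, 0.144], 'tool_rot': [-0.858, 1.395, 0.857], 'ft_force': [0.094, 0.874, -0.23], 'grip_width': 0.231}
[[0.001, -0.892, 0.451], [-0.0, 0.451, 0.892], [-1.0, -0.001, 0.0]]
[ 0.04466171 -0.1618133   0.00925066]
```

View pics/s2c.png

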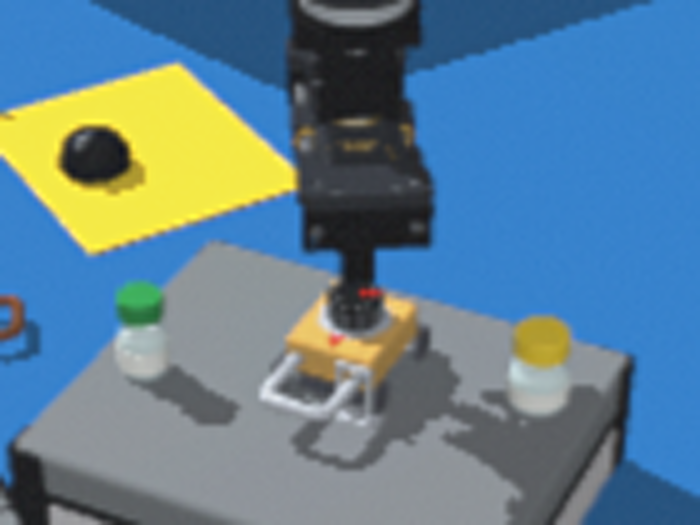

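```bash
python3 - <<'E'
from h import *
snap('wrist','w3');s=st();print(s['torque'])
E
```

```text
{'time': 3.867, 'joint_positions': [0.619, 0.211, -0.68, 1.743, 0.14, 1.236, 1.006], 'position': [0.554, -0.034, 0.143], 'tool_rot': [-0.858, 1.395, 0.857], 'ft_force': [-0.892, -0.206, -0.541], 'grip_width': 0.14}
[[0.0, -0.892, 0.451], [-0.0, 0.451, 0.892], [-1.0, -0.0, -0.0]]
[ 0.07429317 -0.10664618 -0.02080709]
```

View pics/w3.png

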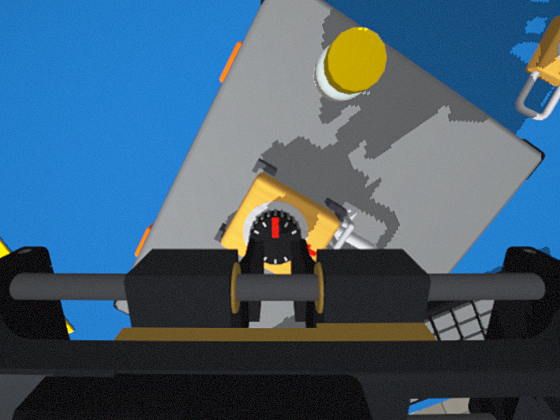

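```bash
python3 - <<'E'
from h import *
im,d,P=load('w3')
cv2.imwrite('pics/w3c.png',cv2.resize(im[170:300,200:360,::-1],None,fx=5,fy=4.5,interpolation=cv2.INTER_CUBIC)[:600])
print(proj(P,[[.5525,-.0345,.146],[.554,-.034,.132],[.554,-.034,.143],[.554,-.034,.151]]).round(1))
for r in range(205,275,6): print(r,[round(float(pts(d,P,[c],[r])[0,2]),3) for c in range(236,320,6)])
E
```

```text
[[273.6 241.1]
 [275.4 235.1]
 [275.3 241. ]
 [275.2 245.6]]
205 [0.089, 0.126, 0.127, 0.127, 0.129, 0.128, 0.128, 0.129, 0.128, 0.128, 0.128, 0.128, 0.127, 0.122]
211 [0.122, 0.128, 0.128, 0.127, 0.127, 0.129, 0.133, 0.133, 0.129, 0.126, 0.128, 0.127, 0.126, 0.126]
217 [0.126, 0.127, 0.128, 0.127, 0.142, 0.144, 0.146, 0.144, 0.144, 0.134, 0.128, 0.129, 0.127, 0.127]
223 [0.128, 0.128, 0.128, 0.138, 0.146, 0.145, 0.145, 0.145, 0.145, 0.145, 0.134, 0.129, 0.128, 0.127]
229 [0.128, 0.128, 0.128, 0.147, 0.145, 0.147, 0.146, 0.145, 0.146, 0.145, 0.145, 0.128, 0.128, 0.128]
235 [0.127, 0.129, 0.128, 0.145, 0.144, 0.144, 0.146, 0.145, 0.145, 0.145, 0.145, 0.127, 0.127, 0.126]
241 [0.127, 0.127, 0.173, 0.173, 0.168, 0.146, 0.33, 0.145, 0.146, 0.145, 0.169, 0.173, 0.127, 0.126]
247 [0.126, 0.127, 0.181, 0.177, 0.177, 0.146, 0.145, 0.144, 0.146, 0.168, 0.176, 0.181, 0.127, 0.127]
253 [0.245, 0.128, 0.19, 0.185, 0.186, 0.145, 0.146, 0.145, 0.145, 0.17, 0.186, 0.189, 0.189, 0.128]
259 [0.245, 0.196, 0.196, 0.193, 0.193, 0.145, 0.143, 0.146, 0.145, 0.171, 0.193, 0.194, 0.196, 0.126]
265 [0.252, 0.203, 0.203, 0.199, 0.194, 0.127, 0.126, 0.128, 0.127, 0.171, 0.199, 0.199, 0.202, 0.202]
271 [0.253, 0.208, 0.208, 0.206, 0.193, 0.089, 0.127, 0.128, 0.128, 0.172, 0.206, 0.206, 0.208, 0.246]
```

View pics/w3c.png

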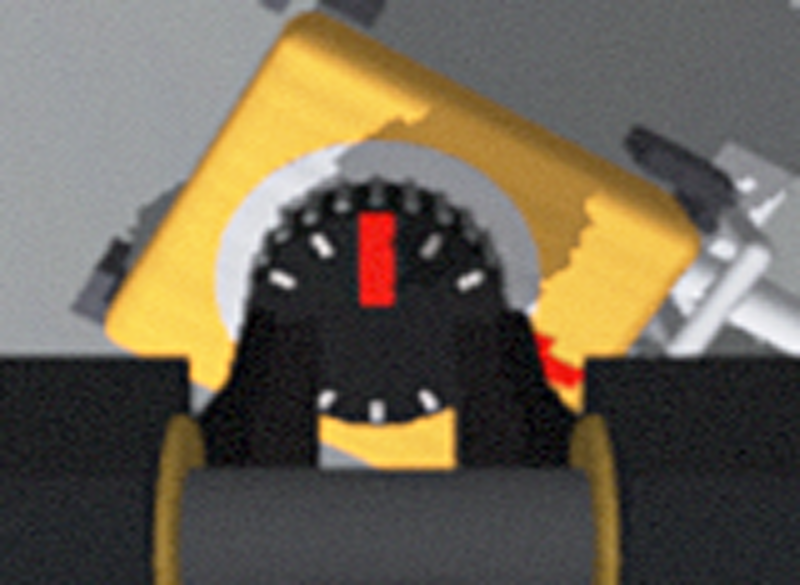

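```bash
python3 - <<'E'
from h import *
im,d,P=load('w3');s=readout.get_state();M=R.from_rotvec(s['tool_rot']).as_matrix()
for r in (235,238,240,242,244,248,252,256,262,268):
  for c in (247,250,254,258,296,300):
    p=pts(d,P,[c],[r])[0]; print(r,c,(M.T@(p-s['position'])).round(3).tolist(),end=' ')
  print()
im,d,P=load('w2')
print('w2')
for r in range(236,280,4):
  for c in (180,190,200,350,360,370):
    print(r,c,(d[r,c]).round(3),end=' ')
  print()
E
```

```text
235 247 [0.015, -0.001, -0.021] 235 250 [-0.002, 0.005, -0.017] 235 254 [-0.001, 0.005, -0.014] 235 258 [-0.002, 0.005, -0.012] 235 296 [-0.002, 0.005, 0.014] 235 300 [0.007, 0.002, 0.017] 
238 247 [0.016, -0.004, -0.021] 238 250 [-0.025, 0.012, -0.015] 238 254 [-0.002, 0.003, -0.014] 238 258 [-0.001, 0.003, -0.012] 238 296 [-0.002, 0.003, 0.014] 238 300 [-0.024, 0.012, 0.015] 
240 247 [0.016, -0.006, -0.021] 240 250 [-0.028, 0.012, -0.015] 240 254 [-0.027, 0.012, -0.012] 240 258 [-0.001, 0.001, -0.012] 240 296 [-0.001, 0.001, 0.014] 240 300 [-0.027, 0.012, 0.015] 
242 247 [-0.031, 0.012, -0.016] 242 250 [-0.03, 0.012, -0.014] 242 254 [-0.032, 0.013, -0.012] 242 258 [-0.027, 0.011, -0.01] 242 296 [-0.027, 0.011, 0.012] 242 300 [-0.03, 0.012, 0.014] 
244 247 [-0.034, 0.012, -0.016] 244 250 [-0.034, 0.012, -0.014] 244 254 [-0.033, 0.012, -0.012] 244 258 [-0.03, 0.01, -0.01] 244 296 [-0.03, 0.011, 0.012] 244 300 [-0.035, 0.012, 0.014] 
248 247 [-0.039, 0.012, -0.015] 248 250 [-0.039, 0.012, -0.014] 248 254 [-0.036, 0.011, -0.012] 248 258 [-0.036, 0.011, -0.009] 248 296 [-0.035, 0.01, 0.
[... 1015 characters left out ...]
44 360 0.169 244 370 0.458 
248 180 0.555 248 190 0.162 248 200 0.164 248 350 0.173 248 360 0.0 248 370 0.16 
252 180 0.157 252 190 0.159 252 200 0.164 252 350 0.174 252 360 0.158 252 370 0.155 
256 180 0.15 256 190 0.153 256 200 0.164 256 350 0.173 256 360 0.154 256 370 0.153 
260 180 0.147 260 190 0.148 260 200 0.164 260 350 0.173 260 360 0.153 260 370 0.149 
264 180 0.145 264 190 0.147 264 200 0.164 264 350 0.173 264 360 0.152 264 370 0.144 
268 180 0.14 268 190 0.147 268 200 0.165 268 350 0.173 268 360 0.153 268 370 0.14 
272 180 0.138 272 190 0.149 272 200 0.165 272 350 0.173 272 360 0.153 272 370 0.137 
276 180 0.087 276 190 0.087 276 200 0.087 276 350 0.087 276 360 0.087 276 370 0.087
```

```bash
python3 - <<'E'
from h import *
im,d,P=snap('scene','s3');s=st()
X0=np.array(s['position'])
for dz in (-.011,0,.01,.02,.03,.05,.08,.1): 
    q=proj(P,X0+[0,0,dz])[0];u,v=q.round().astype(int)
    print(dz,q.round(1),'depth-> pt',pts(d,P,[u],[v])[0].round(3),im[v,u])
q=proj(P,X0)[0].round().astype(int)
print(q);cv2.imwrite('pics/s3c.png',cv2.resize(im[q[1]-45:q[1]+30,q[0]-50:q[0]+50,::-1],None,fx=8,fy=8,interpolation=cv2.INTER_NEAREST))
E
```

```text
{'time': 3.917, 'joint_positions': [0.619, 0.212, -0.68, 1.743, 0.14, 1.236, 1.006], 'position': [0.554, -0.034, 0.143], 'tool_rot': [-0.858, 1.395, 0.858], 'ft_force': [0.47, 0.279, 0.666], 'grip_width': 0.095}
[[0.0, -0.892, 0.451], [-0.0, 0.451, 0.892], [-1.0, -0.0, -0.0]]
-0.011 [290.7 192. ] depth-> pt [ 0.563 -0.018  0.145] [53 54 55]
0 [290.7 189.2] depth-> pt [ 0.555 -0.03   0.147] [48 43 44]
0.01 [290.7 186.6] depth-> pt [ 0.55  -0.038  0.148] [48 47 51]
0.02 [290.7 184. ] depth-> pt [ 0.561 -0.021  0.173] [27 29 31]
0.03 [290.7 181.4] depth-> pt [ 0.563 -0.018  0.187] [26 31 33]
0.05 [290.7 176. ] depth-> pt [0.598 0.04  0.25 ] [29 29 32]
0.08 [290.7 167.8] depth-> pt [0.602 0.047 0.282] [63 67 73]
0.1 [290.7 162.2] depth-> pt [ 0.568 -0.008  0.262] [44 46 51]
[291 189]
```

View pics/s3c.png

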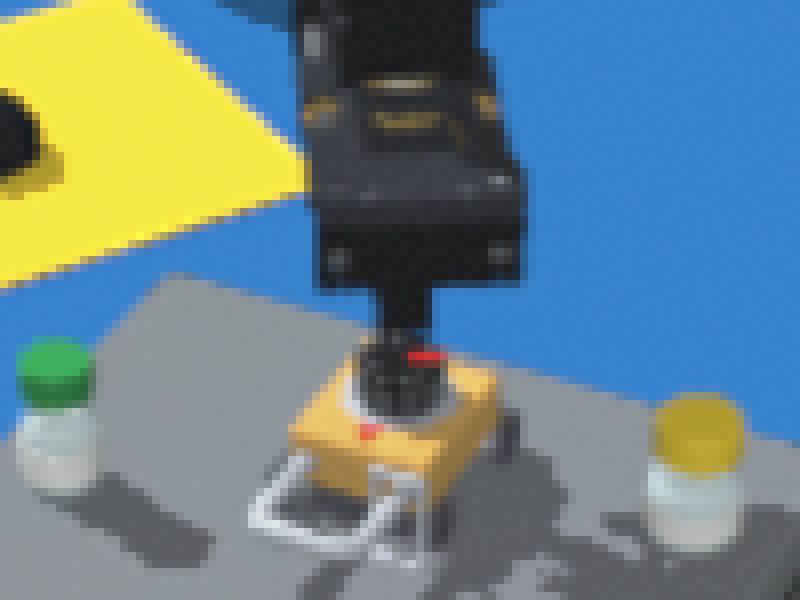

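The fingers closed above the dial. Both the wrist and scene depth put the tips at z≈0.167, about 35 mm behind where the stated tool frame has them. I'll reopen, measure the tips, and check by touch.

```bash
python3 -m creep '[{"linear":[0,0,0],"twist":[0,0,0],"fingers":-0.2},{"linear":[0,0,0],"twist":[0,0,0],"fingers":-0.2},{"linear":[0,0,0],"twist":[0,0,0],"fingers":-0.2},{"linear":[0,0,0],"twist":[0,0,0],"fingers":-0.2},{"linear":[0,0,0],"twist":[0,0,0],"fingers":-0.2},{"linear":[0,0,0],"twist":[0,0,0],"fingers":-0.2},{"linear":[0,0,0],"twist":[0,0,0],"fingers":-0.2},{"linear":[0,0,0],"twist":[0,0,0],"fingers":-0.2}]' 20
python3 - <<'E'
from h import *
im,d,P=snap('wrist','w4');s=st();M=R.from_rotvec(s['tool_rot']).as_matrix()
u,v=np.meshgrid(np.arange(200,350),np.arange(200,270));X=(pts(d,P,u.ravel(),v.ravel())-s['position'])@M
X=X.reshape(70,150,3)
m=(X[...,0]<-.008)&(X[...,0]>-.08)
for r in range(0,70,3):
    i=np.where(m[r])[0]
    if len(i): print(r+200,i.min()+200,i.max()+200,X[r,i[0]].round(3),X[r,i[-1]].round(3))
x=X[m];print('front-most',np.sort(x[:,0])[-10:].round(4))
fit('w4')
E
```

```text
time: 4.58
position: [0.5539, -0.0339, 0.1431]
tool_rot: [-0.858, 1.395, 0.858]
ft_force: [-0.4, -0.1, -1.0]
grip_width: 0.567
{'time': 4.633, 'joint_positions': [0.619, 0.212, -0.68, 1.743, 0.14, 1.236, 1.006], 'position': [0.554, -0.034, 0.143], 'tool_rot': [-0.858, 1.395, 0.858], 'ft_force': [0.055, 0.172, -0.129], 'grip_width': 0.579}
[[-0.0, -0.892, 0.451], [-0.0, 0.451, 0.892], [-1.0, 0.0, -0.0]]
239 220 333 [-0.025  0.012 -0.033] [-0.026  0.012  0.034]
242 218 335 [-0.03   0.012 -0.033] [-0.031  0.012  0.034]
245 217 336 [-0.035  0.012 -0.033] [-0.034  0.012  0.034]
248 215 338 [-0.039  0.012 -0.033] [-0.039  0.012  0.034]
251 214 339 [-0.043  0.012 -0.033] [-0.043  0.012  0.034]
254 212 341 [-0.046  0.012 -0.033] [-0.046  0.012  0.035]
257 209 344 [-0.05   0.012 -0.034] [-0.051  0.012  0.035]
260 207 347 [-0.054  0.012 -0.034] [-0.052  0.011  0.036]
263 204 349 [-0.056  0.012 -0.035] [-0.056  0.012  0.036]
266 201 349 [-0.059  0.012 -0.036] [-0.06   0.012  0.035]
269 200 348 [-0.063  0.012 -0.035] [-0.063  0.012  0.034]
front-most [-0.0243 -0.0243 -0.0242 -0.0242 -0.0238 -0.0237 -0.0236 -0.0234 -0.023
 -0.0229]
brass z 0.12705515095823622 3667
brass rect mm ((555.9033203125, -31.455364227294922), (71.8348388671875, 61.37831497192383), 32.836219787597656)
dial z 0.1452622165623464 c [ 0.55297253 -0.03382191]
ang 152.74948140763638 32.53860751602899 rel 120.21087389160739 146 71
```

View pics/w4.png

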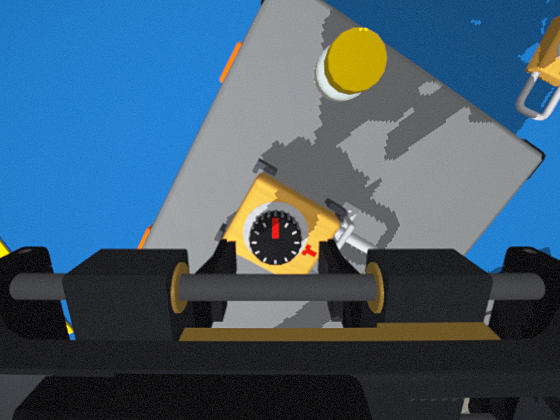

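```bash
python3 -m creep '[{"linear":[0.01,0,0],"twist":[0,0,0],"fingers":-0.2},{"linear":[0.02,0,0],"twist":[0,0,0],"fingers":-0.2},{"linear":[0.028,0,0],"twist":[0,0,0],"fingers":-0.2},{"linear":[0.034,0,0],"twist":[0,0,0],"fingers":-0.2},{"linear":[0.034,0,0],"twist":[0,0,0],"fingers":-0.2},{"linear":[0.034,0,0],"twist":[0,0,0],"fingers":-0.2}]' 20
python3 - <<'E'
from h import *
im,d,P=snap('wrist','w5');s=st()
cv2.imwrite('pics/w5c.png',cv2.resize(im[150:300,180:370,::-1],None,fx=4,fy=4,interpolation=cv2.INTER_CUBIC))
E
```

```text
time: 5.13
position: [0.5535, -0.0338, 0.1084]
tool_rot: [-0.857, 1.396, 0.859]
ft_force: [1.0, -0.4, -0.2]
grip_width: 0.598
{'time': 5.183, 'joint_positions': [0.609, 0.244, -0.675, 1.782, 0.164, 1.172, 0.987], 'position': [0.554, -0.034, 0.109], 'tool_rot': [-0.858, 1.395, 0.858], 'ft_force': [-0.512, 0.034, -0.047], 'grip_width': 0.599}
[[-0.0, -0.892, 0.451], [0.0, 0.451, 0.892], [-1.0, 0.0, 0.0]]
```

View pics/w5c.png

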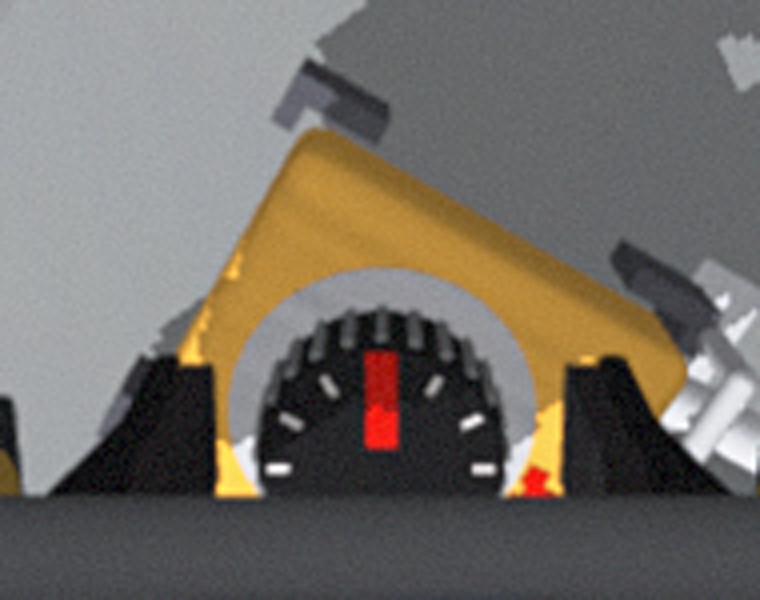

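```bash
python3 -m creep '[{"linear":[0,0,0],"twist":[0,0,0],"fingers":1},{"linear":[0,0,0],"twist":[0,0,0],"fingers":1},{"linear":[0,0,0],"twist":[0,0,0],"fingers":1},{"linear":[0,0,0],"twist":[0,0,0],"fingers":1},{"linear":[0,0,0],"twist":[0,0,0],"fingers":1},{"linear":[0,0,0],"twist":[0,0,0],"fingers":1}]' 20
python3 - <<'E'
from h import *
print(st()['torque'])
E
```

```text
time: 5.68
position: [0.5539, -0.0345, 0.1094]
tool_rot: [-0.858, 1.396, 0.857]
ft_force: [-1.4, -1.2, 1.9]
grip_width: 0.402
{'time': 5.683, 'joint_positions': [0.609, 0.243, -0.674, 1.782, 0.165, 1.173, 0.987], 'position': [0.554, -0.034, 0.109], 'tool_rot': [-0.858, 1.396, 0.857], 'ft_force': [-1.389, -1.247, 1.925], 'grip_width': 0.402}
[[0.0, -0.892, 0.452], [-0.001, 0.452, 0.892], [-1.0, -0.0, -0.001]]
[-0.29380851  0.19158402  0.06916847]
```

```bash
python3 -m creep '[{"linear":[0,0,0],"twist":[6,0,0],"fingers":1},{"linear":[0,0,0],"twist":[12,0,0],"fingers":1},{"linear":[0,0,0],"twist":[18,0,0],"fingers":1},{"linear":[0,0,0],"twist":[24,0,0],"fingers":1},{"linear":[0,0,0],"twist":[30,0,0],"fingers":1},{"linear":[0,0,0],"twist":[36,0,0],"fingers":1},{"linear":[0,0,0],"twist":[42,0,0],"fingers":1},{"linear":[0,0,0],"twist":[48,0,0],"fingers":1}]'
python3 - <<'E'
from h import *
print(st()['torque']);plan(.5535,-.034,.109,-57)
im,d,P=snap('wrist','w6')
cv2.imwrite('pics/w6c.png',cv2.resize(im[150:300,180:370,::-1],None,fx=4,fy=4,interpolation=cv2.INTER_CUBIC))
E
```

```text
time: 6.35
position: [0.5541, -0.0342, 0.1094]
tool_rot: [-0.204, 1.561, 0.203]
ft_force: [-1.1, -0.2, 1.7]
grip_width: 0.403
{'time': 6.35, 'joint_positions': [0.521, 0.226, -0.571, 1.785, 0.133, 1.168, 0.169], 'position': [0.554, -0.034, 0.109], 'tool_rot': [-0.204, 1.561, 0.203], 'ft_force': [-1.097, -0.244, 1.696], 'grip_width': 0.403}
[[0.001, -0.257, 0.967], [-0.001, 0.967, 0.257], [-1.0, -0.001, 0.0]]
[-0.2054708   0.12815978  0.00738943]
lin [0.0004, 0.0003, -0.0006] twist [71.9, 0.0, 0.0] jaw yaw now 14.9
```

View pics/w6c.png

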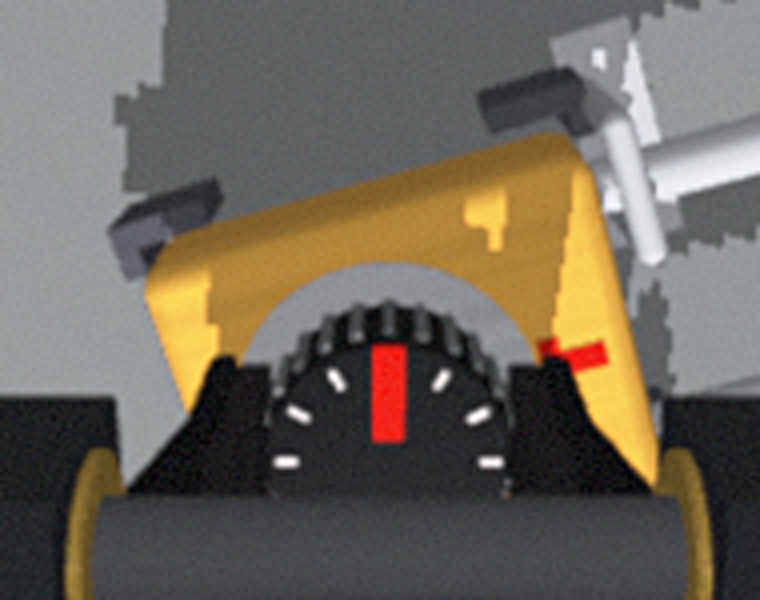

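```bash
python3 -m creep '[{"linear":[0,0,0],"twist":[6,0,0],"fingers":1},{"linear":[0,0,0],"twist":[12,0,0],"fingers":1},{"linear":[0,0,0],"twist":[18,0,0],"fingers":1},{"linear":[0,0,0],"twist":[24,0,0],"fingers":1},{"linear":[0,0,0],"twist":[30,0,0],"fingers":1},{"linear":[0,0,0],"twist":[36,0,0],"fingers":1},{"linear":[0,0,0],"twist":[42,0,0],"fingers":1},{"linear":[0,0,0],"twist":[48,0,0],"fingers":1}]'
python3 - <<'E'
from h import *
print(st()['torque']);plan(.5535,-.034,.109,-57)
E
```

```text
time: 7.07
position: [0.5543, -0.0342, 0.1094]
tool_rot: [0.451, 1.522, -0.451]
ft_force: [-0.2, -0.9, 3.7]
grip_width: 0.405
{'time': 7.067, 'joint_positions': [0.439, 0.214, -0.477, 1.788, 0.107, 1.164, -0.647], 'position': [0.554, -0.034, 0.109], 'tool_rot': [0.451, 1.522, -0.451], 'ft_force': [-0.246, -0.948, 3.681], 'grip_width': 0.405}
[[0.001, 0.545, 0.839], [-0.001, 0.839, -0.545], [-1.0, 0.0, 0.001]]
[-0.2199103   0.05455162  0.07949222]
lin [0.0004, -0.0002, -0.0008] twist [24.0, 0.1, -0.0] jaw yaw now -33.0
```

```bash
python3 -m creep '[{"linear":[0,0,0],"twist":[6,0,0],"fingers":1},{"linear":[0,0,0],"twist":[12,0,0],"fingers":1},{"linear":[0,0,0],"twist":[18,0,0],"fingers":1},{"linear":[0,0,0],"twist":[24,0,0],"fingers":1},{"linear":[0,0,0],"twist":[24,0,0],"fingers":1},{"linear":[0,0,0],"twist":[24,0,0],"fingers":1}]'
python3 - <<'E'
from h import *
print(st()['torque']);plan(.5535,-.034,.109,-57)
im,d,P=snap('wrist','w7')
cv2.imwrite('pics/w7c.png',cv2.resize(im[150:300,180:370,::-1],None,fx=4,fy=4,interpolation=cv2.INTER_CUBIC))
E
```

```text
time: 7.57
position: [0.5544, -0.0342, 0.1094]
tool_rot: [0.77, 1.429, -0.77]
ft_force: [0.2, -1.5, 2.7]
grip_width: 0.408
{'time': 7.567, 'joint_positions': [0.401, 0.209, -0.433, 1.789, 0.096, 1.163, -1.05], 'position': [0.554, -0.034, 0.109], 'tool_rot': [0.77, 1.429, -0.77], 'ft_force': [0.158, -1.527, 2.661], 'grip_width': 0.408}
[[0.001, 0.835, 0.55], [-0.0, 0.55, -0.835], [-1.0, 0.001, 0.001]]
[-0.31266118 -0.0414477  -0.09360374]
lin [0.0004, -0.0007, -0.0006] twist [0.4, 0.1, -0.0] jaw yaw now -56.6
```

View pics/w7c.png

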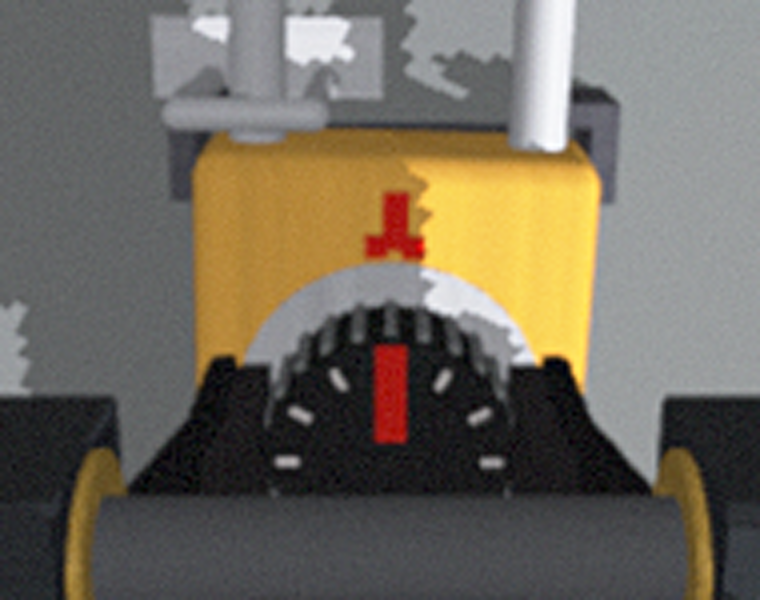

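Red line now sits at the arrow. Release, rise, turn for the shackle.

```bash
python3 -m creep '[{"linear":[0,0,0],"twist":[0,0,0],"fingers":-0.2},{"linear":[0,0,0],"twist":[0,0,0],"fingers":-0.2},{"linear":[0,0,0],"twist":[0,0,0],"fingers":-0.2},{"linear":[0,0,0],"twist":[0,0,0],"fingers":-0.2},{"linear":[-0.02,0,0],"twist":[0,0,0],"fingers":-0.2},{"linear":[-0.055,0,0],"twist":[0,0,0],"fingers":-0.2},{"linear":[-0.09,0,0],"twist":[0,0,0],"fingers":-0.1},{"linear":[-0.1,0,0],"twist":[0,0,0],"fingers":0}]'
python3 -m creep '[{"linear":[0,0,0],"twist":[0,0,0],"fingers":0},{"linear":[0,0,0],"twist":[0,0,0],"fingers":0}]'
python3 - <<'E'
from h import *
im,d,P=snap('wrist','w8');s=st();fit('w8')
print([(np.round(r['centre'],4).tolist(),round(r['conf'],2)) for r in nets.place_of('wrist','shackle_grip')])
# bright steel at bar height
u,v=np.meshgrid(np.arange(560),np.arange(240));X=pts(d,P,u.ravel(),v.ravel())
C=np.array([.5555,-.032]);e=np.array([np.cos(np.radians(33)),np.sin(np.radians(33))]);n=np.array([-e[1],e[0]])
a=(X[:,:2]-C)@e;b=(X[:,:2]-C)@n
m=(a>.074)&(a<.1)&(abs(b)<.014)&(X[:,2]>.105)&(X[:,2]<.13)
print('bar a',np.median(a[m]),a[m].min(),a[m].max(),'z',X[m,2].max(),m.sum())
m=(a>.045)&(a<.075)&(abs(b)<.04)&(X[:,2]>.108)&(X[:,2]<.13);print('legs b',np.median(b[m&(b>0)]),np.median(b[m&(b<0)]))
plan(.6245,.0128,.15,33)
E
```

```text
time: 8.28
position: [0.5565, -0.0335, 0.2145]
tool_rot: [0.774, 1.422, -0.769]
ft_force: [-0.3, -0.4, 1.0]
grip_width: 0.538
time: 8.45
position: [0.5539, -0.0338, 0.209]
tool_rot: [0.773, 1.429, -0.773]
ft_force: [-0.4, -0.4, -1.1]
grip_width: 0.509
{'time': 8.5, 'joint_positions': [0.411, 0.138, -0.436, 1.663, 0.06, 1.355, -1.026], 'position': [0.553, -0.034, 0.208], 'tool_rot': [0.772, 1.431, -0.774], 'ft_force': [0.605, 0.23, 0.039], 'grip_width': 0.505}
[[-0.002, 0.837, 0.547], [0.0, 0.547, -0.837], [-1.0, -0.002, -0.001]]
brass z 0.12728225515251826 2596
brass rect mm ((557.3591918945312, -30.434696197509766), (72.24444580078125, 61.80434799194336), 31.689319610595703)
dial z 0.145455886206577 c [ 0.55394855 -0.03234417]
ang 29.82906482438335 30.65891485419763 rel -0.8298500298142777 105 47
[([0.5961, 0.2438, 0.0125], 0.89), ([0.6841, -0.3019, 0.0117], 0.8), ([0.6273, 0.0127, 0.1152], 0.58)]
bar a 0.08424537788603495 0.07914411047595388 0.08883052197007338 z 0.12125150564342435 317
legs b 0.020422148757258556 -0.02252671544010683
lin [0.057, 0.0857, 0.0003] twist [-89.8, -0.2, 0.0] jaw yaw now -56.8
```

View pics/w8.png

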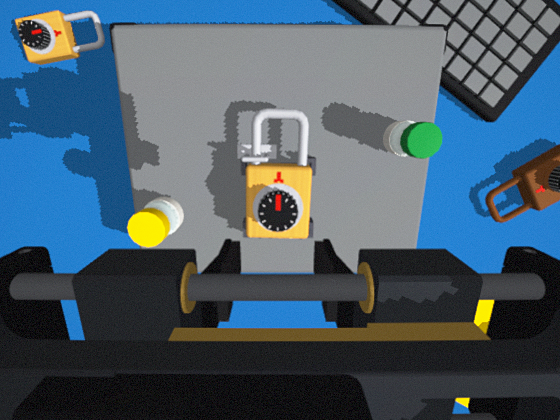

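```bash
python3 -m creep '[{"linear":[0,0.012,0],"twist":[-7,0,0],"fingers":0.1},{"linear":[0,0.024,0],"twist":[-14,0,0],"fingers":0.1},{"linear":[0,0.036,0],"twist":[-21,0,0],"fingers":0.1},{"linear":[0,0.048,0],"twist":[-28,0,0],"fingers":0.2},{"linear":[0,0.06,0],"twist":[-35,0,0],"fingers":0.2},{"linear":[0,0.072,0],"twist":[-42,0,0],"fingers":0.3},{"linear":[0,0.08,0],"twist":[-49,0,0],"fingers":0.3},{"linear":[0,0.087,0],"twist":[-56,0,0],"fingers":0.3}]'
python3 - <<'E'
from h import *
plan(.6263,.0128,.15,33)
E
```

```text
time: 9.22
position: [0.6261, 0.0143, 0.2066]
tool_rot: [0.006, 1.575, -0.005]
ft_force: [0.0, 0.0, 0.4]
grip_width: 0.359
lin [0.0566, -0.0016, 0.0004] twist [-33.4, -0.2, -0.1] jaw yaw now -0.4
```

```bash
python3 -m creep '[{"linear":[0.01,0,0],"twist":[-7,0,0],"fingers":0.3},{"linear":[0.02,-0.001,0],"twist":[-14,0,0],"fingers":0.3},{"linear":[0.03,-0.001,0],"twist":[-21,0,0],"fingers":0.3},{"linear":[0.04,-0.001,0],"twist":[-28,0,0],"fingers":0.3},{"linear":[0.056,-0.001,0],"twist":[-33.4,0,0],"fingers":0.3},{"linear":[0.056,-0.001,0],"twist":[-33.4,0,0],"fingers":0.3},{"linear":[0.056,-0.001,0],"twist":[-33.4,0,0],"fingers":0.3}]'
python3 - <<'E'
from h import *
im,d,P=snap('wrist','w9');s=st();plan(.6263,.0128,.080,33)
cv2.imwrite('pics/w9c.png',cv2.resize(im[130:280,180:370,::-1],None,fx=4,fy=4,interpolation=cv2.INTER_CUBIC))
E
```

```text
time: 9.8
position: [0.6251, 0.0125, 0.1507]
tool_rot: [-0.442, 1.529, 0.445]
ft_force: [-0.3, 0.1, 0.4]
grip_width: 0.355
{'time': 9.85, 'joint_positions': [0.444, 0.363, -0.636, 1.555, 0.22, 1.299, 0.345], 'position': [0.626, 0.013, 0.152], 'tool_rot': [-0.443, 1.527, 0.444], 'ft_force': [0.442, 0.565, 0.139], 'grip_width': 0.349}
[[-0.002, -0.536, 0.844], [0.0, 0.844, 0.536], [-1.0, 0.001, -0.002]]
lin [0.072, -0.0001, 0.0004] twist [-0.6, -0.1, -0.1] jaw yaw now 32.4
```

View pics/w9c.png

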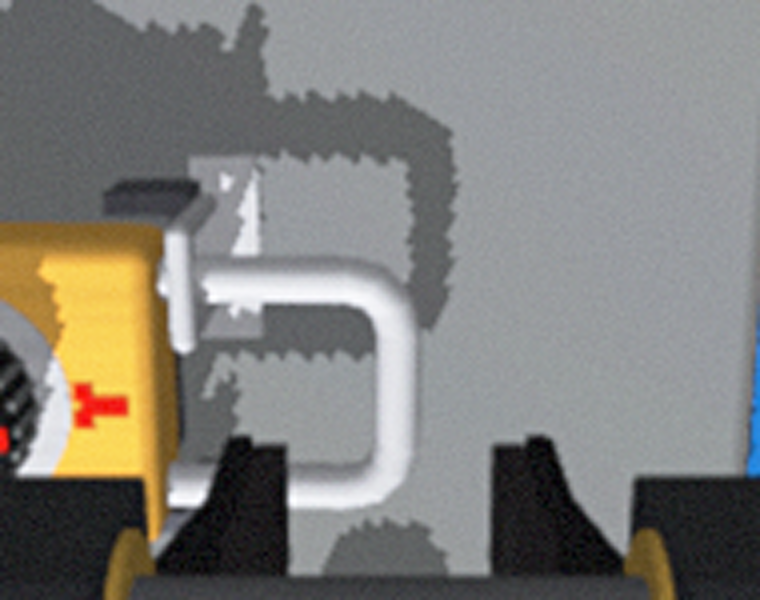

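```bash
python3 -m creep '[{"linear":[0.015,0,0],"twist":[-0.6,0,0],"fingers":0.3},{"linear":[0.03,0,0],"twist":[-0.6,0,0],"fingers":0.3},{"linear":[0.042,0,0],"twist":[-0.6,0,0],"fingers":0.3},{"linear":[0.042,0,0],"twist":[-0.6,0,0],"fingers":0.3},{"linear":[0.042,0,0],"twist":[-0.6,0,0],"fingers":0.3}]'
python3 - <<'E'
from h import *
im,d,P=snap('wrist','w10');s=st();plan(.6263,.0128,.080,33)
print(proj(P,[[.6263,.0128,.115]]))
cv2.imwrite('pics/w10c.png',cv2.resize(im[130:280,180:370,::-1],None,fx=4,fy=4,interpolation=cv2.INTER_CUBIC))
E
```

```text
time: 10.27
position: [0.6265, 0.0127, 0.1109]
tool_rot: [-0.453, 1.524, 0.453]
ft_force: [0.2, 0.4, -0.3]
grip_width: 0.349
{'time': 10.317, 'joint_positions': [0.438, 0.394, -0.63, 1.602, 0.243, 1.225, 0.341], 'position': [0.627, 0.013, 0.112], 'tool_rot': [-0.453, 1.522, 0.453], 'ft_force': [0.13, 0.021, 0.225], 'grip_width': 0.35}
[[0.001, -0.547, 0.837], [0.0, 0.837, 0.547], [-1.0, -0.0, 0.0]]
lin [0.0317, 0.0004, -0.0007] twist [0.1, 0.0, 0.0] jaw yaw now 33.1
[[276.10274363 243.90055008]]
```

View pics/w10c.png

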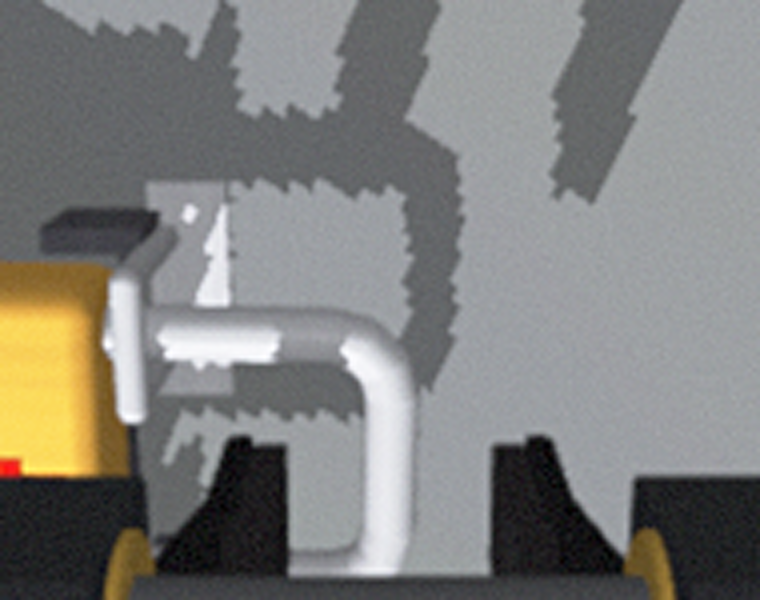

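```bash
python3 -m creep '[{"linear":[0.015,0,0],"twist":[0,0,0],"fingers":0.3},{"linear":[0.031,0,0],"twist":[0,0,0],"fingers":0.3},{"linear":[0.031,0,0],"twist":[0,0,0],"fingers":0.6},{"linear":[0.031,0,0],"twist":[0,0,0],"fingers":1},{"linear":[0.031,0,0],"twist":[0,0,0],"fingers":1},{"linear":[0.031,0,0],"twist":[0,0,0],"fingers":1},{"linear":[0.031,0,0],"twist":[0,0,0],"fingers":1},{"linear":[0.031,0,0],"twist":[0,0,0],"fingers":1}]' 25
python3 -m creep '[{"linear":[0,0,0],"twist":[0,0,0],"fingers":1},{"linear":[0,0,0],"twist":[0,0,0],"fingers":1}]' 25
python3 - <<'E'
from h import *
s=st();im,d,P=snap('wrist','w11')
cv2.imwrite('pics/w11c.png',cv2.resize(im[130:280,180:370,::-1],None,fx=4,fy=4,interpolation=cv2.INTER_CUBIC))
E
```

```text
time: 10.98
position: [0.6273, 0.0129, 0.0813]
tool_rot: [-0.454, 1.521, 0.453]
ft_force: [-1.6, 1.1, 3.8]
grip_width: 0.093
time: 11.15
position: [0.6273, 0.0129, 0.0809]
tool_rot: [-0.454, 1.521, 0.453]
ft_force: [-1.4, 0.3, 4.3]
grip_width: 0.091
{'time': 11.15, 'joint_positions': [0.431, 0.421, -0.622, 1.633, 0.262, 1.17, 0.328], 'position': [0.627, 0.013, 0.081], 'tool_rot': [-0.454, 1.521, 0.453], 'ft_force': [-1.39, 0.349, 4.26], 'grip_width': 0.091}
[[0.001, -0.547, 0.837], [0.0, 0.837, 0.547], [-1.0, -0.001, 0.001]]
```

View pics/w11c.png

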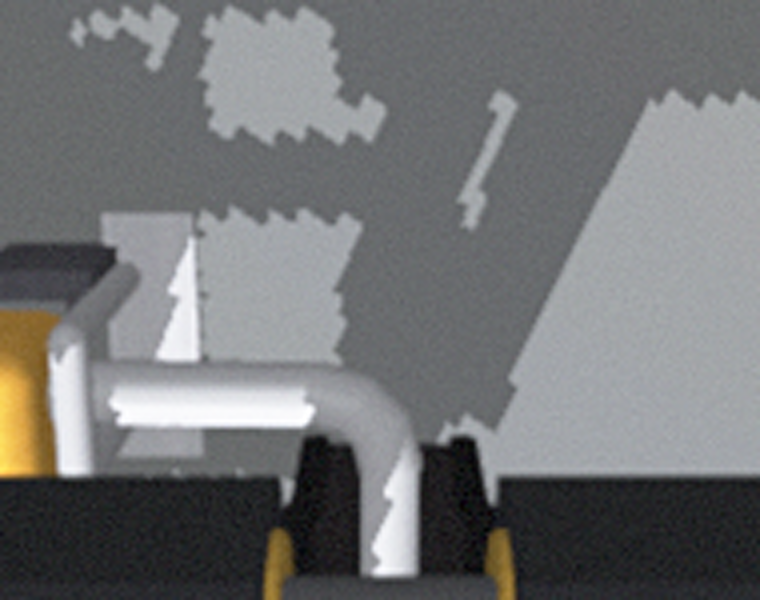

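Bar pinched (9 mm opening). Pull along tool z.

```bash
python3 -m creep '[{"linear":[0,0,0.004],"twist":[0,0,0],"fingers":1},{"linear":[0,0,0.008],"twist":[0,0,0],"fingers":1},{"linear":[0,0,0.012],"twist":[0,0,0],"fingers":1},{"linear":[0,0,0.016],"twist":[0,0,0],"fingers":1},{"linear":[0,0,0.02],"twist":[0,0,0],"fingers":1},{"linear":[0,0,0.023],"twist":[0,0,0],"fingers":1},{"linear":[0,0,0.025],"twist":[0,0,0],"fingers":1},{"linear":[0,0,0.027],"twist":[0,0,0],"fingers":1}]' 25
python3 - <<'E'
from h import *
s=st();p=s['position']-np.array([.6273,.0129,.081]);print('pulled',p[:2]@[.8387,.5446])
E
```

```text
time: 11.87
position: [0.6493, 0.0275, 0.0798]
tool_rot: [-0.454, 1.523, 0.454]
ft_force: [-3.8, -1.3, 1.3]
grip_width: 0.093
{'time': 11.867, 'joint_positions': [0.388, 0.47, -0.615, 1.572, 0.285, 1.191, 0.297], 'position': [0.649, 0.027, 0.08], 'tool_rot': [-0.454, 1.523, 0.454], 'ft_force': [-3.831, -1.319, 1.293], 'grip_width': 0.093}
[[-0.001, -0.547, 0.837], [-0.0, 0.837, 0.547], [-1.0, 0.0, -0.001]]
pulled 0.026437781693263336
```

```bash
python3 -m creep '[{"linear":[0,0,0.001],"twist":[0,0,0],"fingers":1},{"linear":[0,0,0.002],"twist":[0,0,0],"fingers":1},{"linear":[0,0,0.003],"twist":[0,0,0],"fingers":1},{"linear":[0,0,0.003],"twist":[0,0,0],"fingers":1}]' 25
python3 - <<'E'
from h import *
s=st();p=s['position']-np.array([.6273,.0129,.081]);print('pulled',p[:2]@[.8387,.5446])
E
```

```text
time: 12.2
position: [0.6495, 0.0278, 0.079]
tool_rot: [-0.454, 1.529, 0.453]
ft_force: [-7.7, -2.8, 1.6]
grip_width: 0.093
{'time': 12.2, 'joint_positions': [0.384, 0.475, -0.613, 1.567, 0.288, 1.197, 0.294], 'position': [0.65, 0.028, 0.079], 'tool_rot': [-0.454, 1.529, 0.453], 'ft_force': [-7.72, -2.81, 1.58], 'grip_width': 0.093}
[[-0.005, -0.547, 0.837], [-0.002, 0.837, 0.547], [-1.0, 0.001, -0.006]]
pulled 0.026782480375690868
```

```bash
python3 -m creep '[{"linear":[0,0,-0.002],"twist":[0,0,0],"fingers":0.4},{"linear":[0,0,-0.003],"twist":[0,0,0],"fingers":0.4},{"linear":[0,0,-0.003],"twist":[0,0,0],"fingers":0.4},{"linear":[0,0,-0.003],"twist":[0,0,0],"fingers":0.4},{"linear":[-0.015,0,-0.003],"twist":[0,0,0],"fingers":0.4},{"linear":[-0.05,0,-0.003],"twist":[0,0,0],"fingers":0.4},{"linear":[-0.09,0,-0.003],"twist":[0,0,0],"fingers":0.2},{"linear":[-0.125,0,-0.003],"twist":[0,0,0],"fingers":0}]'
python3 - <<'E'
from h import *
s=st();plan(.5555,-.033,.208,-57)
E
```

```text
time: 12.87
position: [0.6499, 0.0281, 0.2072]
tool_rot: [-0.454, 1.521, 0.454]
ft_force: [0.6, 0.3, 0.8]
grip_width: 0.38
{'time': 12.867, 'joint_positions': [0.401, 0.383, -0.642, 1.419, 0.228, 1.412, 0.339], 'position': [0.65, 0.028, 0.207], 'tool_rot': [-0.454, 1.521, 0.454], 'ft_force': [0.596, 0.264, 0.812], 'grip_width': 0.38}
[[0.002, -0.548, 0.837], [0.001, 0.837, 0.548], [-1.0, -0.0, 0.002]]
lin [-0.001, 0.0005, -0.1124] twist [90.2, 0.1, -0.1] jaw yaw now 33.2
```

```bash
python3 -m creep '[{"linear":[0,0,-0.014],"twist":[7,0,0],"fingers":-0.5},{"linear":[0,0,-0.028],"twist":[14,0,0],"fingers":-0.8},{"linear":[0,0,-0.042],"twist":[21,0,0],"fingers":-1},{"linear":[0,0,-0.056],"twist":[28,0,0],"fingers":-1},{"linear":[0,0,-0.07],"twist":[35,0,0],"fingers":-1},{"linear":[0,0,-0.084],"twist":[42,0,0],"fingers":-1},{"linear":[0,0,-0.098],"twist":[49,0,0],"fingers":-1},{"linear":[0,0,-0.11],"twist":[56,0,0],"fingers":-1}]'
python3 -m creep '[{"linear":[0,0,0],"twist":[7,0,0],"fingers":-1},{"linear":[0,0,0],"twist":[14,0,0],"fingers":-1},{"linear":[0,0,0],"twist":[21,0,0],"fingers":-1},{"linear":[0,0,0],"twist":[28,0,0],"fingers":-1},{"linear":[0,0,0],"twist":[34.2,0,0],"fingers":-1},{"linear":[0,0,0],"twist":[34.2,0,0],"fingers":-1},{"linear":[0,0,0],"twist":[34.2,0,0],"fingers":-1}]'
python3 - <<'E'
from h import *
snap('wrist','w12');s=st();fit('w12');plan(.559,-.030,.15,-57)
E
```

```text
time: 13.53
position: [0.5573, -0.0328, 0.2055]
tool_rot: [0.317, 1.546, -0.317]
ft_force: [-0.0, 0.7, 0.0]
grip_width: 0.954
time: 14.12
position: [0.5577, -0.0323, 0.2054]
tool_rot: [0.773, 1.428, -0.772]
ft_force: [-0.2, 0.4, -0.1]
grip_width: 0.997
{'time': 14.167, 'joint_positions': [0.429, 0.149, -0.462, 1.658, 0.068, 1.349, -1.035], 'position': [0.558, -0.032, 0.205], 'tool_rot': [0.773, 1.428, -0.773], 'ft_force': [-0.496, -0.235, -0.354], 'grip_width': 0.999}
[[0.001, 0.837, 0.547], [0.0, 0.547, -0.837], [-1.0, 0.001, 0.0]]
brass z 0.1272148841715945 2646
brass rect mm ((559.1307983398438, -30.456256866455078), (71.16314697265625, 61.28263473510742), 33.12044143676758)
dial z 0.1454449369454256 c [ 0.55501556 -0.03273439]
ang 31.068025069986355 31.579939162340022 rel -0.5119140923536669 96 48
lin [0.0553, 0.0024, -0.0013] twist [0.2, 0.0, -0.0] jaw yaw now -56.8
```

View pics/w12.png

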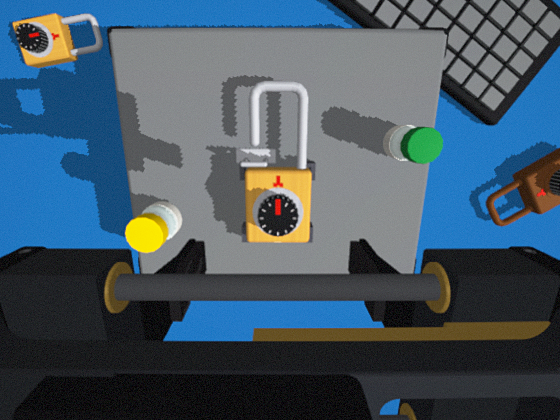

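```bash
python3 -m creep '[{"linear":[0.03,0.0035,-0.0005],"twist":[0,0,0],"fingers":-1},{"linear":[0.06,0.0035,-0.0005],"twist":[0,0,0],"fingers":-1},{"linear":[0.09,0.0035,-0.0005],"twist":[0,0,0],"fingers":-1},{"linear":[0.09,0.0035,-0.0005],"twist":[0,0,0],"fingers":-1},{"linear":[0.09,0.0035,-0.0005],"twist":[0,0,0],"fingers":-1}]'
python3 - <<'E'
from h import *
im,d,P=snap('wrist','w13');s=st();plan(.5605,-.0295,.077,-57);snap('scene','s13')
cv2.imwrite('pics/w13c.png',im[120:300,120:420,::-1].repeat(2,0).repeat(2,1))
E
```

```text
time: 14.58
position: [0.5588, -0.0303, 0.1141]
tool_rot: [0.774, 1.431, -0.776]
ft_force: [0.2, 0.2, 0.4]
grip_width: 0.998
{'time': 14.633, 'joint_positions': [0.416, 0.219, -0.461, 1.767, 0.105, 1.179, -1.07], 'position': [0.56, -0.03, 0.116], 'tool_rot': [0.775, 1.428, -0.774], 'ft_force': [-0.199, -0.125, 0.548], 'grip_width': 1.0}
[[0.001, 0.838, 0.545], [0.0, 0.545, -0.838], [-1.0, 0.001, 0.0]]
lin [0.039, 0.0004, -0.0006] twist [0.0, 0.0, -0.0] jaw yaw now -57.0
```

View pics/w13c.png

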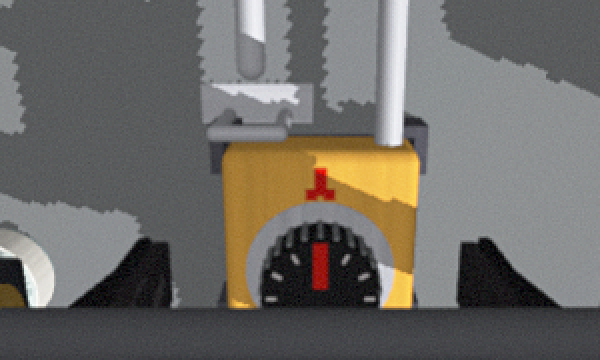

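```bash
python3 -m creep '[{"linear":[0.015,0,0],"twist":[0,0,0],"fingers":-1},{"linear":[0.03,0,0],"twist":[0,0,0],"fingers":-1},{"linear":[0.038,0,0],"twist":[0,0,0],"fingers":-1},{"linear":[0.038,0,0],"twist":[0,0,0],"fingers":-0.5},{"linear":[0.038,0,0],"twist":[0,0,0],"fingers":0},{"linear":[0.038,0,0],"twist":[0,0,0],"fingers":1},{"linear":[0.038,0,0],"twist":[0,0,0],"fingers":1},{"linear":[0.038,0,0],"twist":[0,0,0],"fingers":1}]' 55
python3 -m creep '[{"linear":[0,0,0],"twist":[0,0,0],"fingers":1},{"linear":[0,0,0],"twist":[0,0,0],"fingers":1},{"linear":[0,0,0],"twist":[0,0,0],"fingers":1}]' 55
python3 - <<'E'
from h import *
im,d,P=snap('wrist','w14');s=st()
cv2.imwrite('pics/w14c.png',im[120:300,120:420,::-1].repeat(2,0).repeat(2,1))
E
```

```text
time: 15.35
position: [0.5608, -0.0306, 0.0781]
tool_rot: [0.776, 1.426, -0.775]
ft_force: [-0.6, -0.1, 4.0]
grip_width: 0.707
time: 15.6
position: [0.5608, -0.0307, 0.0781]
tool_rot: [0.776, 1.426, -0.775]
ft_force: [0.1, -1.0, 6.2]
grip_width: 0.705
{'time': 15.65, 'joint_positions': [0.409, 0.256, -0.457, 1.806, 0.126, 1.106, -1.087], 'position': [0.561, -0.031, 0.078], 'tool_rot': [0.776, 1.426, -0.775], 'ft_force': [-0.901, -0.315, 6.431], 'grip_width': 0.711}
[[0.002, 0.839, 0.544], [-0.001, 0.544, -0.839], [-1.0, 0.001, 0.002]]
```

View pics/w14c.png

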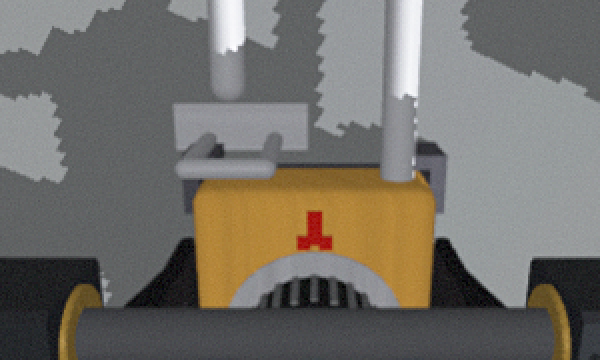

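```bash
python3 -m creep '[{"linear":[-0.005,0,0],"twist":[0,0,0],"fingers":1},{"linear":[-0.01,0,0],"twist":[0,0,0],"fingers":1},{"linear":[-0.015,0,0],"twist":[0,0,0],"fingers":1},{"linear":[-0.02,0,0],"twist":[0,0,0],"fingers":1},{"linear":[-0.025,0,0],"twist":[0,0,0],"fingers":1},{"linear":[-0.03,0,0],"twist":[0,0,0],"fingers":1},{"linear":[-0.035,0,0],"twist":[0,0,0],"fingers":1},{"linear":[-0.04,0,0],"twist":[0,0,0],"fingers":1}]' 55
python3 - <<'E'
from h import *
s=st()
E
```

```text
time: 16.32
position: [0.5598, -0.0304, 0.1176]
tool_rot: [0.776, 1.428, -0.776]
ft_force: [0.3, -0.4, -5.0]
grip_width: 0.712
{'time': 16.317, 'joint_positions': [0.416, 0.217, -0.461, 1.766, 0.104, 1.183, -1.07], 'position': [0.56, -0.03, 0.118], 'tool_rot': [0.776, 1.428, -0.776], 'ft_force': [0.317, -0.446, -5.004], 'grip_width': 0.712}
[[-0.0, 0.839, 0.544], [-0.0, 0.544, -0.839], [-1.0, -0.0, 0.0]]
```

Force −5 N matches the lock's weight. Continue up.

```bash
python3 -m creep '[{"linear":[-0.01,0,0],"twist":[0,0,0],"fingers":1},{"linear":[-0.022,0,0],"twist":[0,0,0],"fingers":1},{"linear":[-0.036,0,0],"twist":[0,0,0],"fingers":1},{"linear":[-0.05,0,0],"twist":[0,0,0],"fingers":1},{"linear":[-0.064,0,0],"twist":[0,0,0],"fingers":1},{"linear":[-0.076,0,0],"twist":[0,0,0],"fingers":1},{"linear":[-0.084,0,0],"twist":[0,0,0],"fingers":1},{"linear":[-0.09,0,0],"twist":[0,0,0],"fingers":1}]' 55
python3 -m creep '[{"linear":[0,0,0],"twist":[0,0,0],"fingers":1},{"linear":[0,0,0],"twist":[0,0,0],"fingers":1},{"linear":[0,0,0],"twist":[0,0,0],"fingers":1},{"linear":[0,0,0],"twist":[0,0,0],"fingers":1}]' 55
python3 - <<'E'
from h import *
s=st();im,d,P=snap('scene','s15');q=proj(P,[.57,-.02,.22])[0].astype(int)
cv2.imwrite('pics/s15c.png',cv2.resize(im[q[1]-60:q[1]+90,q[0]-100:q[0]+100,::-1],None,fx=4,fy=4,interpolation=cv2.INTER_CUBIC))
im,d,P=snap('wrist','w15')
print([(np.round(r['centre'],4).tolist(),round(r['conf'],2)) for r in nets.place_of('wrist','lock_center')])
u,v=np.meshgrid(np.arange(215,345),np.arange(150,275));X=pts(d,P,u.ravel(),v.ravel())
h=cv2.cvtColor(im,cv2.COLOR_RGB2HSV)[v.ravel(),u.ravel()]
m=(h[:,0]>12)&(h[:,0]<28)&(h[:,1]>110)&(X[:,2]>.2);Y=X[m]
c=np.linalg.lstsq(np.c_[Y[:,:2]-Y[:,:2].mean(0),np.ones(len(Y))],Y[:,2],rcond=None)[0];print('top plane slope',c,len(Y))
for l in('jar','vial','mouse','carton'):
    pass
E
```

```text
time: 16.98
position: [0.5604, -0.0304, 0.2087]
tool_rot: [0.776, 1.426, -0.775]
ft_force: [0.2, 0.4, -4.9]
grip_width: 0.712
time: 17.32
position: [0.5593, -0.0304, 0.2061]
tool_rot: [0.775, 1.43, -0.777]
ft_force: [-1.1, -0.6, -5.5]
grip_width: 0.708
{'time': 17.317, 'joint_positions': [0.426, 0.155, -0.464, 1.651, 0.071, 1.354, -1.044], 'position': [0.559, -0.03, 0.206], 'tool_rot': [0.775, 1.43, -0.777], 'ft_force': [-1.065, -0.65, -5.481], 'grip_width': 0.708}
[[-0.002, 0.839, 0.544], [0.0, 0.544, -0.839], [-1.0, -0.001, -0.001]]
[([0.7635, -0.3403, 0.0106], 0.87), ([0.5519, 0.2959, 0.0133], 0.84), ([0.5557, -0.034, 0.2436], 0.76)]
top plane slope [0.13774328 0.08068021 0.25416311] 5980
```

View pics/s15c.png

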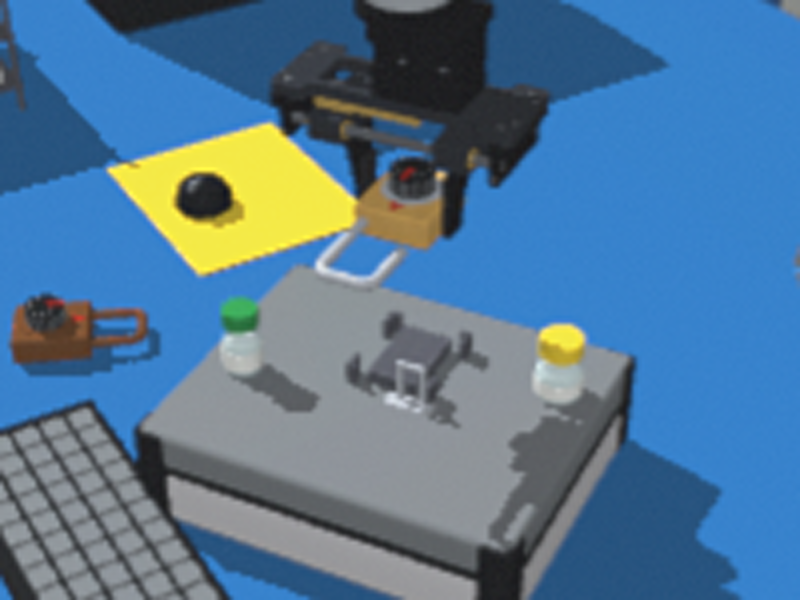

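View pics/w15.png

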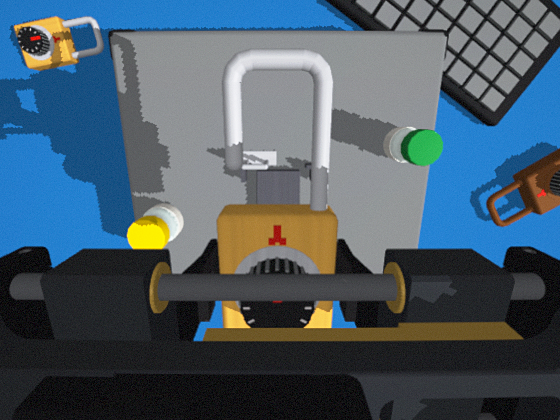

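```bash
python3 - <<'E'
from h import *
im,d,P=load('w15')
e=np.array([.8387,.5446])
for c in (235,290): print('brass',[(r,pts(d,P,[c],[r])[0].round(3).tolist()) for r in (206,212,220,228,236)])
for (c,r) in ((320,190),(320,150),(320,110),(322,80),(277,60)): print('shackle',pts(d,P,[c],[r])[0].round(4))
snap('top','t16');
for l in('jar','vial','mouse','carton'):
    a=[(np.round(r['centre'],3).tolist(),round(r['conf'],2)) for r in nets.place_of('top',l)][:1]
    print(l,a)
A=load('top0')[0].astype(int);B=load('t16')[0].astype(int)
D=np.abs(A-B).sum(2)
for n,(u,v) in dict(jar=(268,265),vial=(326,190),mouse=(455,240),carton=(113,220)).items(): print(n,(D[v-12:v+12,u-12:u+12]>60).sum())
E
```

```text
brass [(206, [0.575, 0.008, 0.24]), (212, [0.576, 0.007, 0.251]), (220, [0.574, 0.005, 0.256]), (228, [0.57, 0.003, 0.254]), (236, [0.567, 0.001, 0.256])]
brass [(206, [0.591, -0.017, 0.239]), (212, [0.591, -0.016, 0.252]), (220, [0.589, -0.018, 0.256]), (228, [0.585, -0.02, 0.255]), (236, [0.581, -0.023, 0.255])]
shackle [ 0.6082 -0.0238  0.2462]
shackle [ 0.6247 -0.0119  0.2476]
shackle [ 0.6399 -0.0012  0.2469]
shackle [0.6512 0.0057 0.2471]
shackle [0.647  0.0277 0.2466]
jar [([0.471, 0.056, 0.091], 0.55)]
vial []
mouse [([0.536, -0.481, 0.002], 0.72)]
carton [([0.605, 0.494, 0.0], 0.57)]
jar 60
vial 277
mouse 0
carton 0
```

View pics/t16.png

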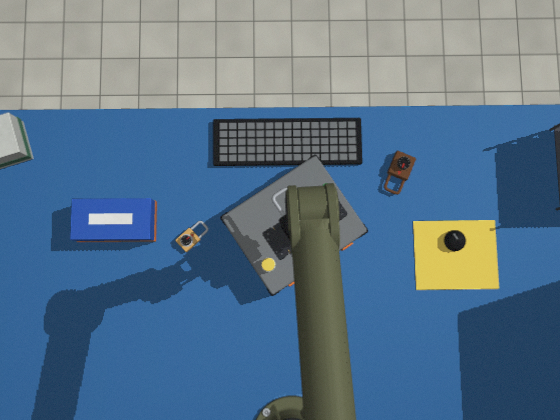

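```bash
python3 -c "
from h import *
st();print(job.close_job())"
```

```text
{'time': 17.717, 'joint_positions': [0.426, 0.154, -0.464, 1.65, 0.071, 1.354, -1.044], 'position': [0.56, -0.03, 0.207], 'tool_rot': [0.776, 1.428, -0.776], 'ft_force': [0.171, 0.135, -4.849], 'grip_width': 0.711}
[[-0.0, 0.839, 0.544], [-0.0, 0.544, -0.839], [-1.0, -0.0, -0.0]]
the job is handed in; nothing more can be done
None
```

The padlock on the case is unlocked and lifted off, and the job was handed in at 17.7 s with the lock still held in the gripper. I turned the dial about 120° clockwise to the red arrow, pulled the shackle out to its stop (about 26 mm), then gripped the lock across its 62 mm and raised it straight up.

**Last checks:**
- **Height:** the lock's middle is about 15 cm above the lid (z about 0.243 m).
- **Level and grip:** the dial is up and the shackle lies level to about 1 mm along its length. The wrist carries about 5 N, which matches the lock's weight.
- **Dial and shackle:** just before the lift, the dial read within 1° of the arrow. After the lift, the wrist picture shows the shackle still open.
- **Bystanders:** in the top view the mouse, carton and yellow-capped jar are unchanged, apart from some shadow at the jar. The arm hides the green-capped jar there, so the network did not find it. The wrist and scene pictures show it still standing in place.

**What disagreed:** the fingertips are about 35 mm further back than the stated tool frame says. My first try at the dial therefore closed on air above it without touching anything. I measured the tips in the wrist depth picture and allowed for the offset from then on.

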